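# Close the leak-test pot

### The job

Close the inclined leak-test pot: lay the round window cover gently and squarely in the pot's mouth, with its red bar handle running up and down the slope so that its two ears drop between the collar's lugs, and let go. Then turn the pot's dark lock collar clockwise until its black knob and orange stripe stand at the yellow locked mark, no further. Leave the tin and the white gauge on the bench where they are.

Things in the scene. Friction and masses are not known exactly. Their poses are not given: they have to be found in the camera images.
- cover: loose round window cover, 0.25 kg: aluminium ring 116 mm across, 6 mm thick, with two opposite ears 26 mm wide (132 mm over the ears). A red bar handle 112 mm long, 13 wide, 14 high runs from ear to ear on two posts, bar centre 41 mm, top 48 mm above the underside. Origin: centre of the underside; x along the bar, z up. Both ends alike. Starts flat on the bench
- seat (a point): centre of the pot's flat seat, where the centre of the cover's underside must lie; 115 mm above the bench. z: the seat's normal, 30 degrees from vertical, leaning left and back to the robot; x up the slope, y across it. Seat ring 98 to 138 mm in diameter, with a lip 5 mm high round it (inner diameter 138 mm: the cover has about 3 mm play each way)
- pot: grey and blue test pot fixed to the bench, origin on the bench below the seat. Its dark collar, outside diameter 176 mm, tops out 14 mm above the seat plane. Two opposite lugs on it reach in to 122 mm diameter, underside 9 mm above the seat, centred 51 degrees clockwise of the knob and opposite, each 23 degrees to either side. At the locked mark they lie over the cover's ears
- collar (a joint): angle of the lock collar about the seat's z through the seat centre, rad; grows clockwise seen from above. At 0 the knob is 120 degrees counter-clockwise of the seat's x; the locked mark is at 1.20 (knob 51 degrees from x). Starts at 0 to 0.35 (lugs clear of the ears' places), turns 0 to 1.5, no stop or click at the mark; friction about 0.2 N m, stays where left
- collar_knob (a point): point on the axis of the collar's upright round black knob, at a good height to grip: 44 mm above the seat plane, 82 mm from the seat's axis. The knob is 14 to 17 mm thick, parallel to the seat's z, from 14 to 58 mm above the seat plane. An orange stripe on the collar's outside marks its place
- lock_mark (a point): top of the yellow locked mark, a fixed block 8 x 11 x 30 mm just outside the collar, 94 mm from the seat's axis, its top 13 mm above the seat plane; the collar is locked when the knob lies on the line from the seat's axis to this mark
- tin: bystander: loose round silvery tin, 70 mm in diameter, 26 mm high; origin at the centre of its underside
- white_gauge: bystander: loose white-cased dial pressure gauge lying face up, 85 x 69 x 21 mm; origin at its underside near the middle
Not all that is in view belongs to the job. There is more than one size of the cover; the job needs the larger.

How it is judged:
On the way:
1. the cover lies seated in the pot and is let go, the collar not yet turned to lock (x of cover in the frame of seat between -0.008 and 0.008 m and y of cover in the frame of seat between -0.012 and 0.012 m and z of cover in the frame of seat between -0.003 and 0.003 m and angle between the z axis of cover and the z axis of seat, either way round below 0.05 rad and angle between the x axis of cover and the x axis of seat, either way round below 0.25 rad and contact force between the fingers and cover below 0.1 N and value of joint collar below 0.6 rad), for 0.2 s.
At the end, for the whole second after the job is handed in: cover flat on the seat (3 mm, 0.05 rad), within 8 mm along and 12 mm across the slope of centre, bar within 0.25 rad of the slope line, at rest; collar still, 1.10 to 1.30 rad (mark 1.20); tin and white gauge within 30 mm of their starts (x of cover in the frame of seat between -0.008 and 0.008 m and y of cover in the frame of seat between -0.012 and 0.012 m and z of cover in the frame of seat between -0.003 and 0.003 m and angle between the z axis of cover and the z axis of seat, either way round below 0.05 rad and angle between the x axis of cover and the x axis of seat, either way round below 0.25 rad and value of joint collar between 1.1 and 1.3 rad and velocity of joint collar between -0.03 and 0.03 rad/s and linear speed of cover below 0.02 m/s and distance of each of tin, white_gauge from where it was at the start of the episode below 0.03 m); the robot touches nothing.
It fails at once if the cover was dropped or slammed into the pot (faster than 0.4 m/s within 20 mm of its seat) (distance between cover and seat below 0.02 m and linear speed of cover above 0.4 m/s).
It fails at once if the tin was knocked away (distance of tin from where it was at the start of the episode above 0.03 m).
It fails at once if the white gauge was knocked away (distance of white_gauge from where it was at the start of the episode above 0.03 m).
It also fails if it takes over 48 s, if anything falls off the work surface, if the arm or the gripper's body presses on something with over 40 N, if the wrist force passes 120 N, or if a joint passes its speed limit or range.

### The arm

A 7-joint arm with a two-finger parallel gripper is mounted at the origin on the work surface; the furniture and walls round the work are solid. World frame = base frame: x ahead of the robot, y to its left, z up, the work surface at z = 0. Lengths are in m, angles in rad, forces in N, time in s.
With the tool pointing down it reaches from about 0.35 to 0.9 m from the base axis. Payload 8.1 kg.
Tool frame: the origin (TCP) lies at the very end of the fingers, on their centre line; the grasp point (between the pads) lies grip_depth behind it (grip_depth is the distance from the TCP to the grasp point, in m); z points along the fingers, x is the direction in which the jaws open and shut, and the axes are right-handed (so a half turn about z gives the same grasp; the last joint's range is limited). The gripper opens to 92 mm and grips with 3 to 60 N. Pads are 19 mm wide; open, the fingers measure 130 mm over their backs; the gripper's body (75 mm by 190 mm) begins 47 mm behind the grasp point.
Start: joints at [-1.409, 0.434, 0.025, 1.573, -0.012, 1.134, -0.075], TCP at [0.164, 0.603, 0.202] pointing down, gripper open.
Joint ranges: [-2.62, 2.62], [-0.44, 2.09], [-1.27, 1.32], [0.08, 2.57], [-1.32, 4.46], [0.12, 2], [-2.74, 2.74]. Speed limits (rad/s): [2.22, 2.22, 3.01, 3.01, 3.14, 3.14, 3.14].

### API

Orientations are given as a unit quaternion [w, x, y, z].
In Python, from workcell import observe, camera, camera_params, hand_in, grip_depth gives the robot as it stands. The module is installed in compiled form; this text tells all that it offers.
- The arm moves only by the tool step_arm, never from a script. Its argument "rows" is a list that holds one entry, the list of rows, each a list of 7 numbers: the turn, a rotation vector about the tool's x, y, z in rad, then the shift along the tool's x, y, z in mm, then the opening, from 0 (shut) to 1 (fully open). A call has 1 to 5 rows; each row is the pose to reach, as a shift and turn from the pose measured when the call began, along the tool's axes at that moment; what a row does not reach only later rows make up. A row lasts 1/8 s, in which the tool goes at most 62.5 mm and 10.7 degrees, less where a joint would pass 70% of its speed; a pose out of reach is approached as far as the arm can. A call with a gripper value outside its range is refused whole. The fingers move at their own pace and stop on an object; "squeeze" is the grip in N (left out, the last holds). Time passes only in rows, so rows that repeat a pose let the fingers close. It gives the time, the measured TCP pose, the force and the opening at its end, in the units of the state.
- observe(): the state, without advancing time (a new reading comes with each control period).
- camera(name): name is "scene" or "side" or "wrist"; returns the picture (420x560x3 uint8, red, green, blue); there is no depth.
- camera_params(name): a dict with "K" (3x3 intrinsics, pixels), "R" (3x3) and "t" (3): a world point X has camera coordinates R X + t. Camera axes: x right, y down, z forward; pixel columns grow to the right and rows downward; lengths in m; the calibration is good to about 2 mm. A picture is of the moment at which its call begins: read the wrist's pose just before it. camera_params takes no time and is no camera call; for the wrist camera it gives the pose at the moment of the call.
- hand_in(): hands the job in, once; it reports no verdict.
The state is a dict: "time": time; "joint_positions": joint angles; "qd": joint speeds; "tau": joint torques, N m; "position": TCP position; "orientation": TCP orientation; "wrist_force": force on the tool from outside, world axes, zero at the start; "ft_torque": the same for the moment, N m; "finger_gap": finger opening in m.
Only numpy, scipy, OpenCV 4.12 (cv2) and the standard library are available. Lean on these libraries where they do the work, as an engineer would, in place of code of your own. Each camera call takes 0.05 s, during which the arm holds its last target.

## Working session

There is one attempt and no reset: what is moved stays moved. The work goes in short steps, Python scripts to look and compute and a tool call to move; the robot and the scene stay as the last step left them, time stands still between calls to the robot, and variables do not carry over. Pictures are saved under pics/ and viewed, and the job is handed in when it is done.

Besides the shell and the picture viewer there is one more tool, called as name([rows], argument=value, ...), one row to a line, values as JSON. step_arm: Moves the arm, as the interface text tells. Its arguments: {"type":"object","properties":{"rows":{"type":"array","items":{"type":"array","items":{"type":"array","items":{"type":"number"}}}},"squeeze":{"type":"number"}},"required":["rows"]}

```bash
mkdir -p pics
python3 - <<'E'
from workcell import *
import cv2
s=observe();print(s, grip_depth if not callable(grip_depth) else grip_depth())
for n in ["scene","side","wrist"]:
    p=camera_params(n);print(n,p)
    cv2.imwrite(f"pics/{n}0.png",camera(n)[:,:,::-1])
E
```

```text
{'time': 0.0, 'joint_positions': array([-1.4086017 ,  0.43524903,  0.02498947,  1.57409574, -0.01158158,
        1.13400234, -0.07508877]), 'qd': array([ 1.00295994e-03, -1.05908186e-03, -1.98128984e-05,  3.76453655e-04,
       -5.98689350e-05, -7.33581405e-05, -3.31844614e-04]), 'tau': array([-7.75013905e-05, -6.67828846e+01,  9.85133909e-01, -3.14489615e+01,
       -6.05033920e-02,  4.24109004e-02,  1.60634891e-04]), 'position': array([0.16349958, 0.6026623 , 0.20142955]), 'orientation': array([ 5.53743164e-04,  7.94283851e-01,  6.07546308e-01, -5.84155268e-04]), 'wrist_force': array([ 0.53173841, -1.12835225,  0.14333408]), 'ft_torque': array([-0.00928867,  0.05926961,  0.01521626]), 'finger_gap': 0.09144588228865723} 0.0188
scene {'K': array([[411.29430033,   0.        , 283.2600556 ],
       [  0.        , 411.29430033, 209.03149282],
       [  0.        ,   0.        ,   1.        ]]), 'R': array([[ 0.90527266, -0.42482344,  0.00254095],
       [-0.37496332, -0.80180688, -0.46530446],
       [ 0.19970959,  0.42027464, -0.88514705]]), 't': array([-0.34905673,  0.30634683,  1.32473683])}
side {'K': array([[404.09705438,   0.        , 279.0254237 ],
       [  0.        , 404.09705438, 208.82243627],
       [  0.        ,   0.        ,   1.        ]]), 'R': array([[-0.63909802, -0.76909944,  0.00630675],
       [-0.32792645,  0.26506125, -0.90675619],
       [ 0.695714  , -0.58157424, -0.42160816]]), 't': array([0.34204443, 0.20119891, 1.12517893])}
wrist {'K': array([[310.84708899,   0.        , 280.58077355],
       [  0.        , 310.84708899, 209.50856835],
       [  0.        ,   0.        ,   1.        ]]), 'R': array([[ 0.26140291,  0.96522748, -0.00210347],
       [ 0.91799813, -0.24793772,  0.30952596],
       [ 0.29824143, -0.08284197, -0.95088867]]), 't': array([-0.62412803, -0.03833805,  0.3934293 ])}
```

View pics/scene0.png

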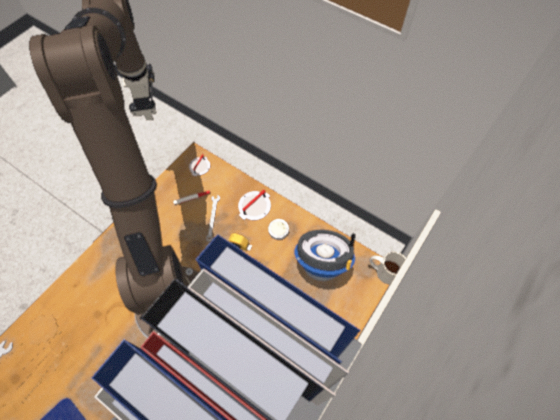

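View pics/side0.png

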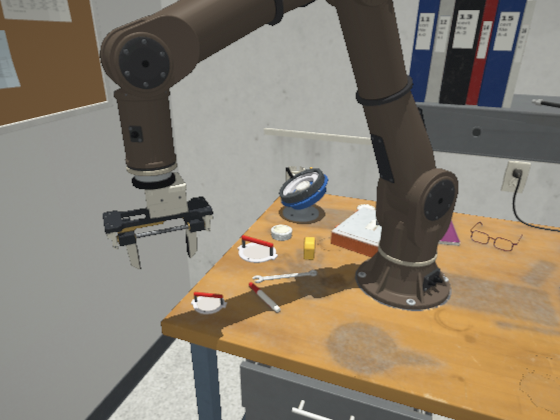

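View pics/wrist0.png

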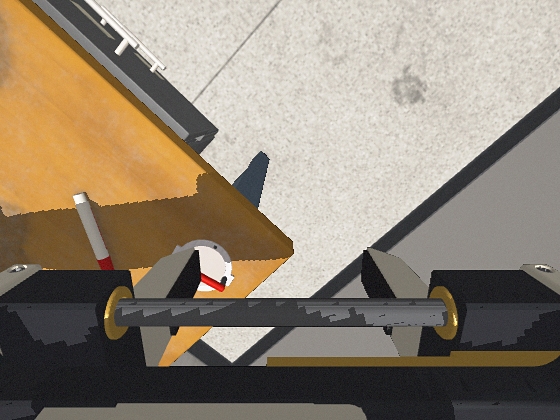

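```bash
cat > h.py <<'E'
import cv2,numpy as np
from workcell import *
def crop(src,x0,y0,w,h,f,out):
    im=cv2.imread(src)[y0:y0+h,x0:x0+w]
    im=cv2.resize(im,None,fx=f,fy=f,interpolation=cv2.INTER_CUBIC)
    for u in range((x0+9)//10*10,x0+w,10):
        cv2.putText(im,str(u),(int((u-x0)*f),8),0,.3,(0,255,0),1);cv2.line(im,(int((u-x0+.5)*f),9),(int((u-x0+.5)*f),14),(0,255,0),1)
    for v in range((y0+9)//10*10,y0+h,10):
        cv2.putText(im,str(v),(0,int((v-y0)*f)),0,.3,(0,255,0),1);cv2.line(im,(20,int((v-y0+.5)*f)),(26,int((v-y0+.5)*f)),(0,255,0),1)
    cv2.imwrite(out,im)
def ray(p,u,v):
    d=p['R'].T@np.linalg.inv(p['K'])@np.array([u,v,1.]);return -p['R'].T@p['t'],d
def onz(p,u,v,z):
    o,d=ray(p,u,v);return o+d*(z-o[2])/d[2]
def proj(p,X):
    X=np.atleast_2d(X);c=X@p['R'].T+p['t'];q=c@p['K'].T;return q[:,:2]/q[:,2:]
E
python3 - <<'E'
from h import *
crop("pics/scene0.png",180,140,100,110,6,"pics/s1.png")
crop("pics/scene0.png",280,210,130,90,6,"pics/s2.png")
crop("pics/side0.png",260,160,80,70,8,"pics/s3.png")
crop("pics/side0.png",180,220,140,100,5.7,"pics/s4.png")
E
```

```text
(no output)
```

View pics/s1.png

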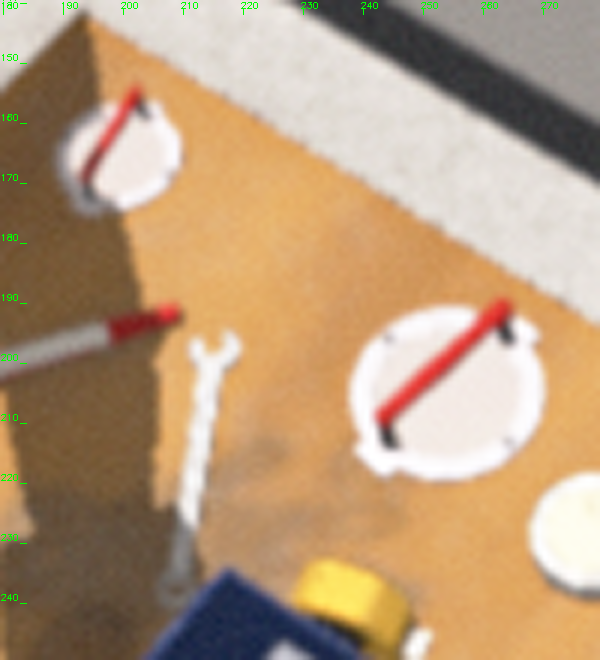

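View pics/s2.png

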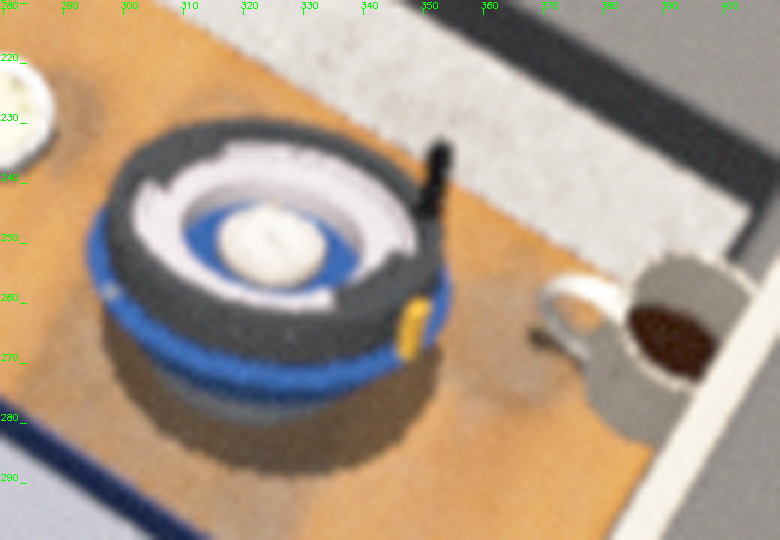

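View pics/s3.png

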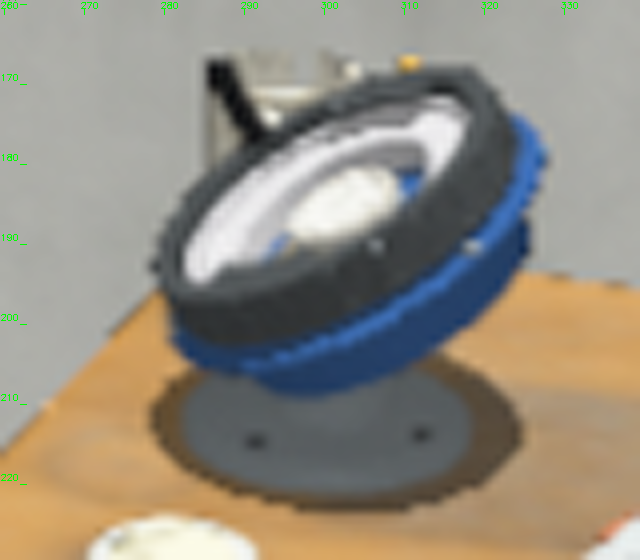

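View pics/s4.png

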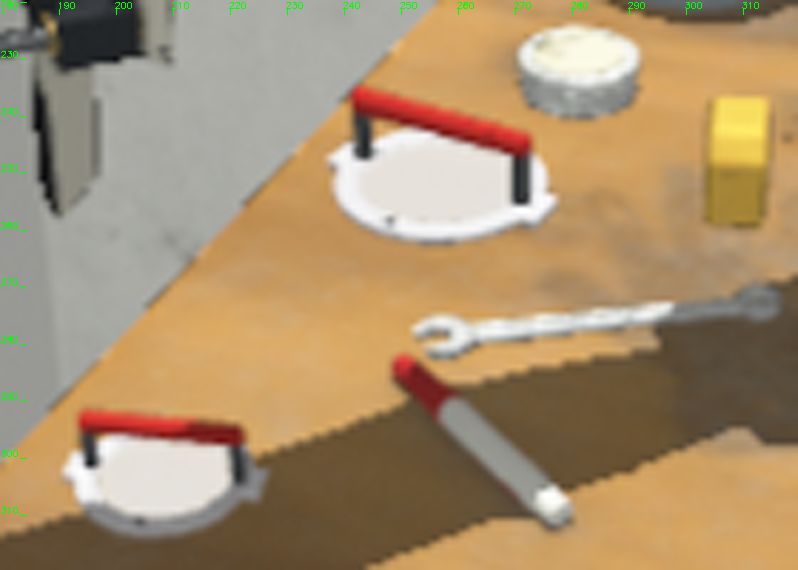

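```bash
cat > pot.py <<'E'
from h import *
from scipy.optimize import least_squares
def frame(q):
    x,y,a=q[:3];c,s=np.cos(a),np.sin(a);k,h=np.cos(np.pi/6),.5
    R=np.array([[k*c,k*s,h],[0,0,0],[-h*c,-h*s,k]]).T
    R[:,1]=np.cross(R[:,2],R[:,0]);return R,np.array([x,y,.115])
def pt(q,r,t,z):
    R,o=frame(q);t=np.atleast_1d(t)
    return o+np.stack([r*np.cos(t),r*np.sin(t),np.full(t.shape,z)],-1)@R.T
T=np.linspace(0,2*np.pi,180)
d=np.pi/180
def knob(q,z): return pt(q,.082,120*d-q[3],z)
def mark(q): return pt(q,.094,51*d,.013)
E
python3 - <<'E'
from pot import *
ps,pd=camera_params("scene"),camera_params("side")
def res(q):
    r=[]
    r+=list((proj(ps,mark(q))[0]-[349.5,260.5]))
    r+=list((proj(pd,mark(q))[0]-[309.5,167.2]))
    r+=list(proj(ps,knob(q,.058))[0]-[352.3,234])
    r+=list(proj(pd,knob(q,.058))[0]-[286.5,168])
    c=proj(ps,pt(q,.088,T,.014)); r+=[c[:,0].min()-297.5,c[:,1].min()-229.5]
    c=proj(ps,pt(q,.049,T,0)); r+=[c[:,0].min()-309.7,c[:,0].max()-339.5]
    c=proj(pd,pt(q,.088,T,.014)); r+=[c[:,0].min()-280,c[:,1].min()-168,c[:,1].max()-196.5]
    return np.array(r)
best=None
for a in np.arange(0,6.28,.5):
    o=least_squares(res,[.75,.1,a,.15],loss='soft_l1')
    if best is None or o.cost<best.cost: best=o
q=best.x;print(q,best.cost,res(q).round(1))
for n,p in (("scene",ps),("side",pd)):
    im=cv2.resize(cv2.imread(f"pics/{n}0.png"),None,fx=6,fy=6,interpolation=cv2.INTER_CUBIC)
    for P,col in ((pt(q,.088,T,.014),(0,255,0)),(pt(q,.049,T,0),(0,0,255)),(pt(q,.069,T,.005),(255,0,255))):
        cv2.polylines(im,[((proj(p,P)+.5)*6).astype(int)],True,col,1)
    for P in (knob(q,.058),knob(q,.014),mark(q),pt(q,.061,120*d-q[3]-51*d,.009),pt(q,.061,120*d-q[3]+129*d,.009)):
        cv2.circle(im,tuple(((proj(p,P)[0]+.5)*6).astype(int)),4,(255,255,0),-1)
    x0,y0=(280,210) if n=="scene" else (250,155)
    cv2.imwrite(f"pics/fit_{n}.png",im[y0*6:(y0+90)*6,x0*6:(x0+100)*6])
E=None
sc=[(263.3,191),(243.3,209.5)];sd=[(242,237.7),(270,245)]
for a,b in zip(sc,sd):
    o1,d1=ray(ps,*a);o2,d2=ray(pd,*b)
    A=np.stack([d1,-d2],1);s=np.linalg.lstsq(A,o2-o1,rcond=None)[0]
    print(o1+s[0]*d1,o2+s[1]*d2, onz(ps,*a,.045),onz(pd,*b,.045))
for u,v in [(268,206),(195,166),(278,228)]: print(onz(ps,u,v,.0))
E
```

```text
[ 0.49405882 -0.07458703  4.17672447  0.30628569] 2.2640632726936016 [ 0.2  0.1  0.8  0.4  0.3 -0.4  0.1 -0.1 -0.4  0.2 -0.5  0.9 -0.8 -0.5
  1.5]
[0.42033968 0.24282042 0.04021275] [0.42213586 0.24431808 0.04139476] [0.41938643 0.24018542 0.045     ] [0.41672533 0.24796166 0.045     ]
[0.32653469 0.20358799 0.04089908] [0.32996552 0.20622872 0.04270326] [0.32601935 0.20145572 0.045     ] [0.32685727 0.2086978  0.045     ]
[4.18342747e-01 2.00152407e-01 2.22044605e-16]
[0.23654204 0.4766134  0.        ]
[0.41427662 0.10484426 0.        ]
```

View pics/fit_scene.png

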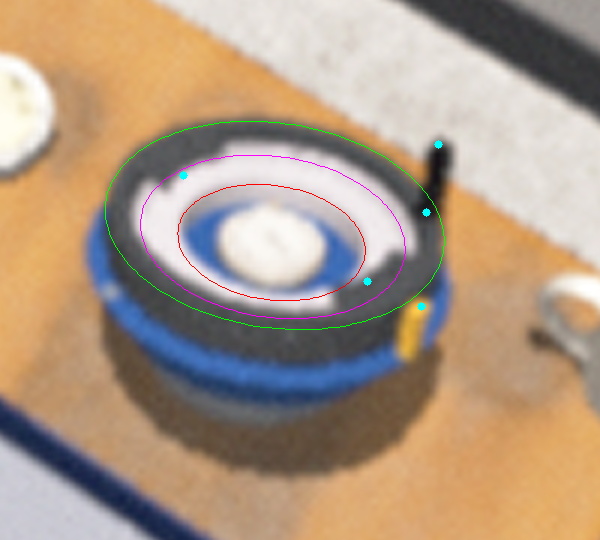

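View pics/fit_side.png

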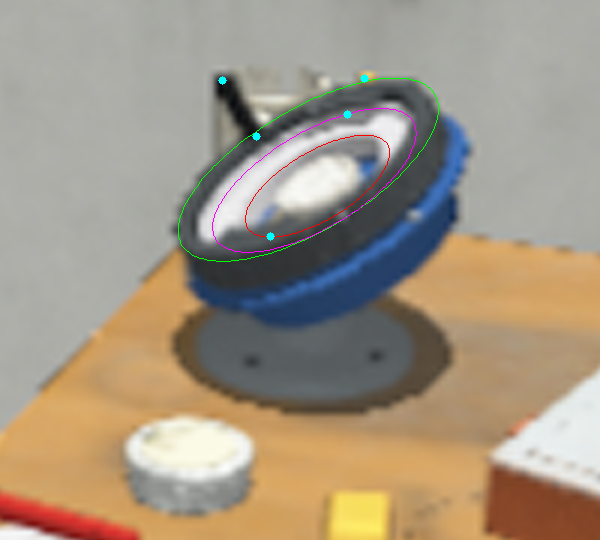

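```bash
cat > go.py <<'E'
from pot import *
from scipy.spatial.transform import Rotation as Ro
def tool(zdir,xdir):
    z=np.array(zdir,float);z/=np.linalg.norm(z);x=np.array(xdir,float);x-=z*(x@z);x/=np.linalg.norm(x)
    return np.stack([x,np.cross(z,x),z],1)
def cur():
    s=observe();w=s['orientation'];return s,Ro.from_quat([w[1],w[2],w[3],w[0]]),s['position']
def plan(pos,Rt,full=None):
    """relative move. prints total rotvec, shift mm"""
    s,R,p=cur();rel=R.inv()*Ro.from_matrix(Rt)
    rv=rel.as_rotvec();sh=R.inv().apply(np.array(pos)-p)*1000
    print('t',round(s['time'],2),'pos',p.round(4),'gap',round(s['finger_gap'],4),'F',s['wrist_force'].round(1),'j',s['joint_positions'].round(2))
    print('rotvec',rv.round(4),'deg',np.degrees(np.linalg.norm(rv)).round(1),'shift',sh.round(1))
    n=max(np.degrees(np.linalg.norm(rv))/10.7,np.linalg.norm(sh)/62.5)
    print('rows',n.round(2))
    for i in range(1,int(np.ceil(n))+1):
        f=min(1,i/n); print(i,(rv*f).round(4).tolist(),(sh*f).round(1).tolist())
def yaw(deg): return [np.cos(deg*d),np.sin(deg*d),0]
E
python3 - <<'E'
from go import *
plan([.3745,.224,.2],tool([0,0,-1],yaw(-67.5)))
s,R,p=cur();print(R.as_matrix().round(3))
E
```

```text
t 0.15 pos [0.1635 0.6028 0.2016] gap 0.0919 F [ 0.8  0.8 -0.3] j [-1.41  0.44  0.03  1.57 -0.01  1.13 -0.08]
rotvec [1.600e-03 3.000e-04 2.484e+00] deg 142.3 shift [-310.3  302.8    2. ]
rows 13.3
1 [0.0001, 0.0, 0.1868] [-23.3, 22.8, 0.2]
2 [0.0002, 0.0001, 0.3735] [-46.7, 45.5, 0.3]
3 [0.0004, 0.0001, 0.5603] [-70.0, 68.3, 0.5]
4 [0.0005, 0.0001, 0.747] [-93.3, 91.1, 0.6]
5 [0.0006, 0.0001, 0.9338] [-116.7, 113.8, 0.8]
6 [0.0007, 0.0002, 1.1205] [-140.0, 136.6, 0.9]
7 [0.0008, 0.0002, 1.3073] [-163.3, 159.3, 1.1]
8 [0.0009, 0.0002, 1.494] [-186.7, 182.1, 1.2]
9 [0.0011, 0.0002, 1.6808] [-210.0, 204.9, 1.4]
10 [0.0012, 0.0003, 1.8675] [-233.3, 227.6, 1.5]
11 [0.0013, 0.0003, 2.0543] [-256.7, 250.4, 1.7]
12 [0.0014, 0.0003, 2.241] [-280.0, 273.2, 1.8]
13 [0.0015, 0.0003, 2.4278] [-303.3, 295.9, 2.0]
14 [0.0016, 0.0003, 2.484] [-310.3, 302.8, 2.0]
[[ 0.262  0.965 -0.   ]
 [ 0.965 -0.262 -0.001]
 [-0.001  0.    -1.   ]]
```

step_arm([
  [[0,0,0.18,-40,40,0,1],[0,0,0.36,-80,80,0,1],[0,0,0.54,-120,120,0,1],[0,0,0.72,-160,155,0,1],[0,0,0.9,-200,195,0,1]],
])

```text
time: 0.78
position: [0.2997, 0.3571, 0.2018]
orientation: [0.0, 0.98, 0.199, -0.0]
wrist_force: [0.4, 0.9, 0.4]
finger_gap: 0.0919
```

Run:
```python
from go import *
plan([.3745,.224,.2],tool([0,0,-1],yaw(-67.5)))
```

```text
t 0.78 pos [0.2997 0.3571 0.2018] gap 0.0919 F [0.4 0.9 0.4] j [-1.23  0.17  0.28  1.96 -0.06  1.02 -0.52]
rotvec [1.2000e-03 0.0000e+00 1.5786e+00] deg 90.4 shift [ 17.  151.8   1.9]
rows 8.45
1 [0.0001, 0.0, 0.1868] [2.0, 18.0, 0.2]
2 [0.0003, 0.0, 0.3735] [4.0, 35.9, 0.5]
3 [0.0004, 0.0, 0.5603] [6.0, 53.9, 0.7]
4 [0.0006, 0.0, 0.747] [8.0, 71.8, 0.9]
5 [0.0007, 0.0, 0.9338] [10.1, 89.8, 1.1]
6 [0.0009, 0.0, 1.1205] [12.1, 107.7, 1.4]
7 [0.001, 0.0, 1.3073] [14.1, 125.7, 1.6]
8 [0.0012, 0.0, 1.494] [16.1, 143.6, 1.8]
9 [0.0012, 0.0, 1.5786] [17.0, 151.8, 1.9]
```

step_arm([
  [[0,0,0.18,2,20,0,1],[0,0,0.36,5,40,0,1],[0,0,0.54,8,60,0,1],[0,0,0.72,10,80,0,1],[0,0,0.9,12,100,0,1]],
])

```text
time: 1.4
position: [0.3499, 0.269, 0.2018]
orientation: [0.001, 0.968, -0.25, -0.0]
wrist_force: [0.5, 0.0, -0.8]
finger_gap: 0.0917
```

Run:
```python
from go import *
plan([.3745,.224,.2],tool([0,0,-1],yaw(-67.5)))
```

```text
t 1.4 pos [0.3499 0.269  0.2018] gap 0.0917 F [ 0.5  0.  -0.8] j [-1.18  0.13  0.46  2.02 -0.07  1.01 -1.2 ]
rotvec [ 1.200e-03 -4.000e-04  6.726e-01] deg 38.5 shift [43.3 27.5  1.9]
rows 3.6
1 [0.0003, -0.0001, 0.1867] [12.0, 7.6, 0.5]
2 [0.0007, -0.0002, 0.3735] [24.1, 15.2, 1.0]
3 [0.001, -0.0004, 0.5602] [36.1, 22.9, 1.5]
4 [0.0012, -0.0004, 0.6726] [43.3, 27.5, 1.9]
```

step_arm([
  [[0,0,0.18,12,8,0,0.7],[0,0,0.36,24,15,0,0.7],[0,0,0.54,36,23,0,0.7],[0,0,0.673,43,27,0,0.7],[0,0,0.673,43,27,0,0.7]],
])

```text
time: 2.02
position: [0.3745, 0.2241, 0.2018]
orientation: [0.001, 0.831, -0.556, 0.0]
wrist_force: [0.5, 1.1, -1.0]
finger_gap: 0.0642
```

Run:
```python
from go import *
plan([.3745,.224,.2],tool([0,0,-1],yaw(-67.5)))
p=camera_params("wrist");print(p['R'].round(4),p['t'].round(4))
cv2.imwrite("pics/w1.png",camera("wrist")[:,:,::-1])
```

```text
t 2.02 pos [0.3745 0.2241 0.2018] gap 0.0642 F [ 0.5  1.1 -1. ] j [-1.17  0.12  0.57  2.04 -0.08  1.   -1.74]
rotvec [ 0.0011 -0.0009 -0.0006] deg 0.1 shift [0.1 0.  1.8]
rows 0.03
1 [0.0011, -0.0009, -0.0006] [0.1, 0.0, 1.8]
[[ 3.825e-01 -9.240e-01  8.000e-04]
 [-8.778e-01 -3.631e-01  3.125e-01]
 [-2.885e-01 -1.203e-01 -9.499e-01]] [0.0643 0.3697 0.5269]
```

View pics/w1.png

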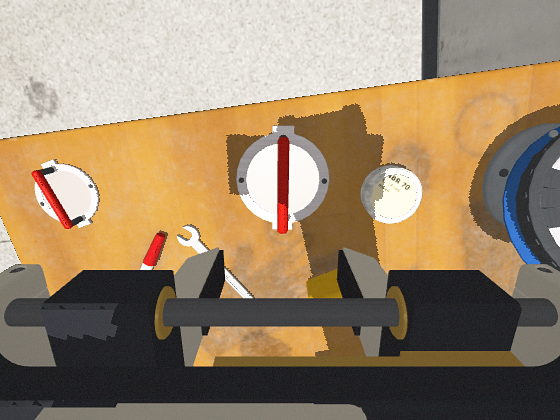

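Run:
```python
from go import *
p=camera_params("wrist")
crop("pics/w1.png",220,110,130,140,4.2,"pics/w1c.png")
a=onz(p,283.5,136,.048);b=onz(p,283,232,.045);print(a,b,(a+b)/2,np.linalg.norm(a-b),np.degrees(np.arctan2(*(a-b)[1::-1])))
for u,v in [(283.5,181)]: print(onz(p,u,v,.006))
```

```text
[0.42620892 0.24352385 0.048     ] [0.32385559 0.20106165 0.045     ] [0.37503226 0.22229275 0.0465    ] 0.1108523453255203 22.531558930696367
[0.37258243 0.2205206  0.006     ]
```

View pics/w1c.png

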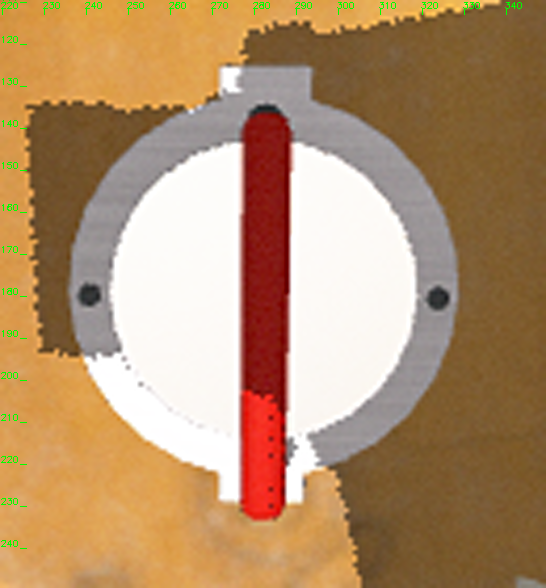

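step_arm([
  [[0,0,0,1.6,1.2,50,0.7],[0,0,0,1.6,1.2,100,0.7],[0,0,0,1.6,1.2,140,0.7],[0,0,0,1.6,1.2,165,0.7],[0,0,0,1.6,1.2,179,0.7]],
])

```text
time: 2.7
position: [0.3729, 0.2225, 0.0215]
orientation: [0.002, 0.833, -0.553, -0.0]
wrist_force: [0.4, 0.5, 0.1]
finger_gap: 0.0642
```

Run:
```python
from go import *
plan([.374,.2222,.022],tool([0,0,-1],yaw(-67.5)))
cv2.imwrite("pics/w2.png",camera("wrist")[:,:,::-1])
```

```text
t 2.7 pos [0.3729 0.2225 0.0215] gap 0.0642 F [0.4 0.5 0.1] j [-1.01  0.42  0.45  2.24 -0.35  0.54 -1.46]
rotvec [ 0.003  -0.0012  0.0054] deg 0.4 shift [ 0.7 -0.9 -0.5]
rows 0.03
1 [0.003, -0.0012, 0.0054] [0.7, -0.9, -0.5]
```

View pics/w2.png

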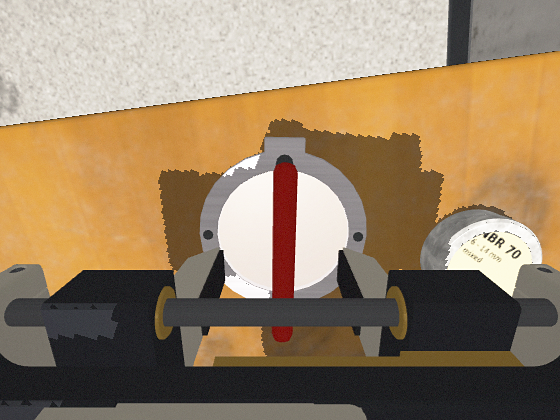

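step_arm([
  [[0,0,0.005,0.7,-0.9,-0.5,0.3],[0,0,0.005,0.7,-0.9,-0.5,0.05],[0,0,0.005,0.7,-0.9,-0.5,0.05],[0,0,0.005,0.7,-0.9,-0.5,0.05]],
], squeeze=35)

```text
time: 3.25
position: [0.374, 0.2223, 0.0218]
orientation: [0.001, 0.832, -0.556, -0.0]
wrist_force: [-0.6, -0.6, 0.5]
finger_gap: 0.029
```

step_arm([
  [[0,0,0,0,0,0,0.05],[0,0,0,0,0,-20,0.05],[0,0,0,0,0,-60,0.05],[0,0,0,0,0,-110,0.05],[0,0,0,0,0,-160,0.05]],
])

```text
time: 3.88
position: [0.3741, 0.2222, 0.1834]
orientation: [0.002, 0.831, -0.556, -0.0]
wrist_force: [0.5, 1.4, -0.4]
finger_gap: 0.0049
```

Run:
```python
from go import *
s,R,p=cur();print(p,s['finger_gap'],s['joint_positions'].round(2))
pc=camera_params("wrist");print(R.inv().as_matrix()@ (-pc['R'].T@pc['t']-p), (pc['R']@R.as_matrix()).round(3))
cv2.imwrite("pics/w3.png",camera("wrist")[:,:,::-1])
```

```text
[0.37408884 0.22221951 0.18335223] 0.004941824841106104 [-1.2   0.15  0.62  2.07 -0.1   0.96 -1.7 ]
[-0.00069695 -0.08394429 -0.1831423 ] [[ 1.    -0.     0.   ]
 [ 0.     0.95  -0.311]
 [ 0.     0.311  0.95 ]]
```

View pics/w3.png

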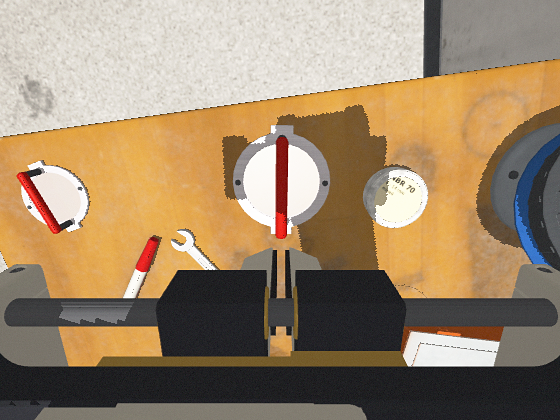

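Run:
```python
from go import *
p=camera_params("wrist")
crop("pics/w3.png",215,110,130,140,4.2,"pics/w3c.png")
a=onz(p,281.7,137,.048);b=onz(p,281,237,.045);print(a,b,(a+b)/2,np.linalg.norm(a-b),np.degrees(np.arctan2(*(a-b)[1::-1])))
```

```text
[0.42903315 0.24470371 0.048     ] [0.32566536 0.20275452 0.045     ] [0.37734925 0.22372912 0.0465    ] 0.11159584859986892 22.088526050763438
```

View pics/w3c.png

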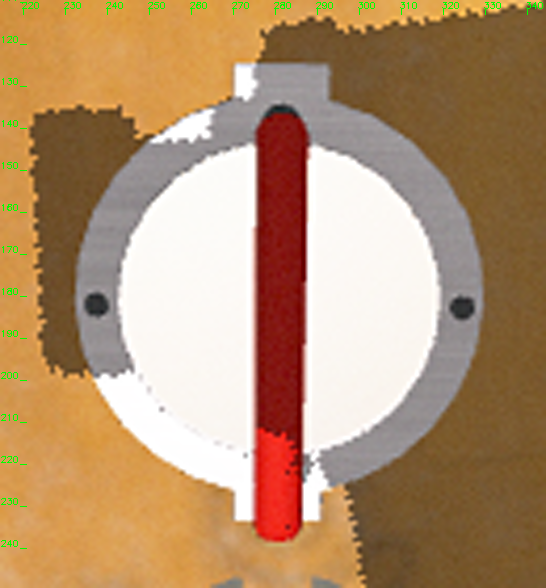

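step_arm([
  [[0,0,0,0,0,0,0.6],[0,0,0,0,0,0,0.6],[0,0,0,0,0,0,0.6],[0,0,0,0,0,30,0.6],[0,0,0,0,0,60,0.6]],
])

```text
time: 4.55
position: [0.3769, 0.2234, 0.1273]
orientation: [-0.002, 0.831, -0.556, 0.0]
wrist_force: [0.8, 0.8, -0.2]
finger_gap: 0.0495
```

Run:
```python
from go import *
plan([.3755,.2228,.022],tool([0,0,-1],yaw(-67.6)))
```

```text
t 4.55 pos [0.3769 0.2234 0.1273] gap 0.0495 F [ 0.8  0.8 -0.2] j [-1.15  0.24  0.6   2.14 -0.18  0.81 -1.62]
rotvec [-0.0034  0.0011  0.0002] deg 0.2 shift [  0.2   1.9 105.3]
rows 1.68
1 [-0.002, 0.0006, 0.0001] [0.1, 1.1, 62.5]
2 [-0.0034, 0.0011, 0.0002] [0.2, 1.9, 105.3]
```

step_arm([
  [[-0.003,0.001,0,0.2,1.5,45,0.6],[-0.003,0.001,0,0.2,1.9,80,0.6],[-0.003,0.001,0,0.2,1.9,100,0.6],[-0.003,0.001,0,0.2,1.9,105,0.3],[-0.003,0.001,0,0.2,1.9,105,0.05]],
])

```text
time: 5.18
position: [0.3754, 0.2223, 0.022]
orientation: [0.0, 0.831, -0.556, 0.0]
wrist_force: [0.2, 0.3, 0.6]
finger_gap: 0.0399
```

step_arm([
  [[0,0,0,0,0,0,0.05],[0,0,0,0,0,0,0.05],[0,0,0,0,0,0,0.05],[0,0,0,0,0,0,0.05]],
], squeeze=35)

```text
time: 5.68
position: [0.3757, 0.2226, 0.0224]
orientation: [-0.0, 0.831, -0.556, 0.0]
wrist_force: [-0.8, -0.2, 5.8]
finger_gap: 0.0104
```

Run:
```python
from go import *
plan([.3755,.2228,.2],tool([0,0,-1],yaw(-67.5)))
```

```text
t 5.67 pos [0.3757 0.2226 0.0224] gap 0.0104 F [-0.8 -0.2  5.8] j [-1.03  0.43  0.48  2.24 -0.38  0.55 -1.44]
rotvec [-0.0002 -0.0001 -0.0019] deg 0.1 shift [-2.000e-01  1.000e-01 -1.776e+02]
rows 2.84
1 [-0.0001, -0.0, -0.0007] [-0.1, 0.0, -62.5]
2 [-0.0001, -0.0, -0.0014] [-0.1, 0.1, -125.0]
3 [-0.0002, -0.0001, -0.0019] [-0.2, 0.1, -177.6]
```

step_arm([
  [[0,0,0,0,0,0,0.05],[0,0,0,0,0,0,0.05]],
])

```text
time: 5.92
position: [0.3758, 0.2239, 0.0236]
orientation: [-0.001, 0.831, -0.556, -0.001]
wrist_force: [-7.2, 0.4, 27.0]
finger_gap: 0.0047
```

Run:
```python
from go import *
cv2.imwrite("pics/w4.png",camera("wrist")[:,:,::-1])
cv2.imwrite("pics/d4.png",camera("side")[:,:,::-1])
crop("pics/d4.png",170,160,140,105,5.7,"pics/d4c.png")
```

```text
(no output)
```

View pics/w4.png

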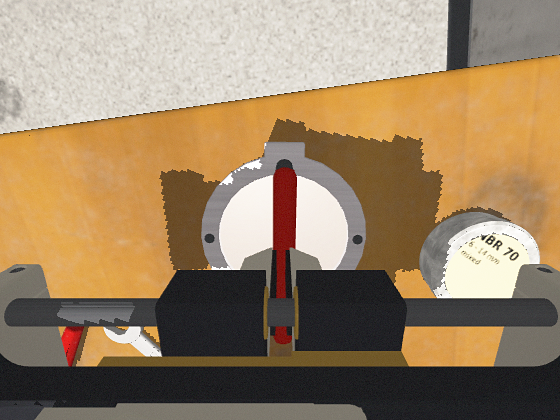

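View pics/d4c.png

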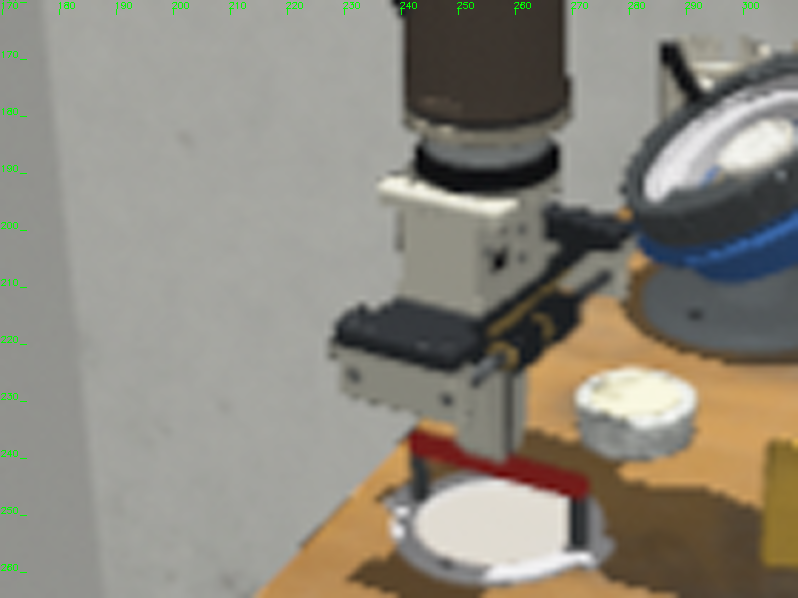

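Run:
```python
from go import *
s,R,p=cur();print(p,R.as_matrix().round(3),s['finger_gap'],s['wrist_force'],s['joint_positions'].round(3))
for c in("side","wrist","scene"):
    q=camera_params(c);print(c,[proj(q,p+[0,0,h])[0].round(1).tolist() for h in(0,.0188,.06)])
crop("pics/w4.png",200,150,160,130,5,"pics/w4c.png")
cv2.imwrite("pics/c4.png",camera("scene")[:,:,::-1])
crop("pics/c4.png",200,120,110,110,5,"pics/c4c.png")
```

```text
[0.37581811 0.22377728 0.02359166] [[ 0.381 -0.924  0.   ]
 [-0.924 -0.381  0.002]
 [-0.002 -0.001 -1.   ]] 0.004565112200279041 [-6.03264996  0.66906439 27.07724265] [-1.028  0.427  0.481  2.239 -0.379  0.55  -1.438]
side [[256.3, 246.4], [256.2, 241.1], [256.0, 229.2]]
wrist [[281.6, 244.8], [281.6, 258.2], [281.8, 299.3]]
scene [[254.3, 202.1], [253.9, 199.5], [253.2, 193.7]]
```

View pics/w4c.png

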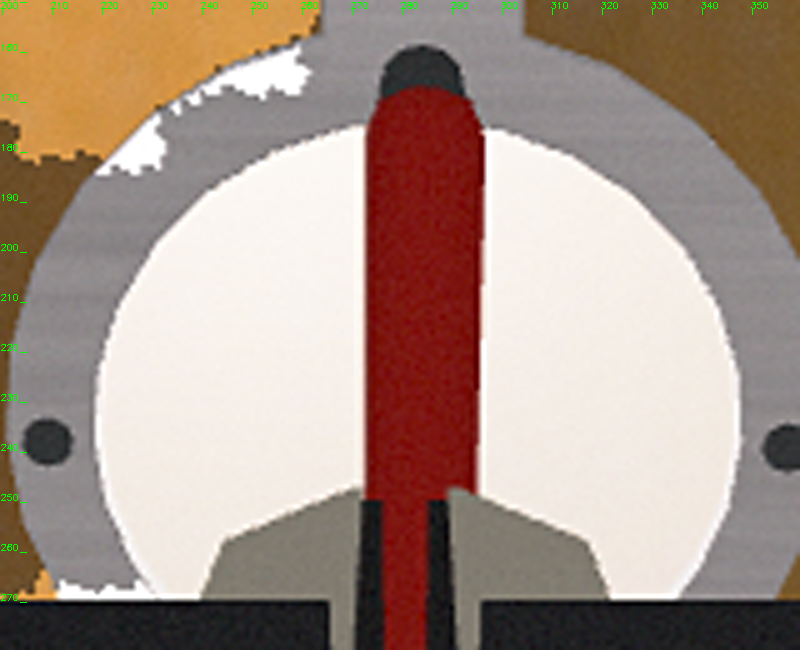

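View pics/c4c.png

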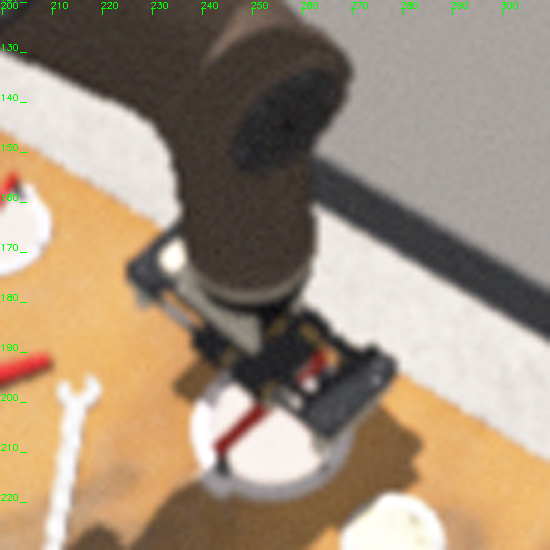

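step_arm([
  [[0,0,0,0,0,-15,0.4],[0,0,0,0,0,-15,0.4],[0,0,0,0,0,-15,0.4],[0,0,0,0,0,-15,0.4],[0,0,0,0,0,-15,0.4]],
])

```text
time: 6.7
position: [0.3756, 0.2235, 0.0383]
orientation: [-0.001, 0.831, -0.556, -0.001]
wrist_force: [0.7, -0.2, 0.2]
finger_gap: 0.0367
```

Run:
```python
from go import *
plan([.3755,.2228,.010],tool([0,0,-1],yaw(-67.6)))
cv2.imwrite("pics/w5.png",camera("wrist")[:,:,::-1])
crop("pics/w5.png",200,110,160,170,3.5,"pics/w5c.png")
```

```text
t 6.7 pos [0.3756 0.2235 0.0383] gap 0.0367 F [ 0.7 -0.2  0.2] j [-1.05  0.4   0.51  2.23 -0.35  0.59 -1.46]
rotvec [-0.0005  0.0017  0.0001] deg 0.1 shift [ 0.6  0.4 28.3]
rows 0.45
1 [-0.0005, 0.0017, 0.0001] [0.6, 0.4, 28.3]
```

View pics/w5c.png

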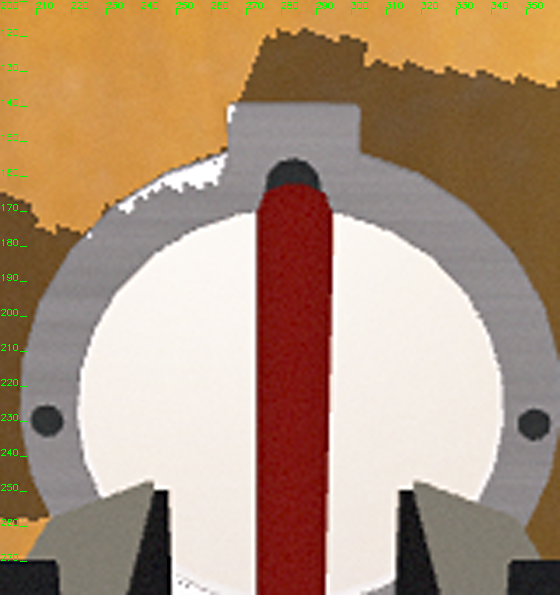

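step_arm([
  [[0,0,0,0.5,0.4,10,0.4],[0,0,0,0.5,0.4,20,0.4],[0,0,0,0.5,0.4,29,0.4],[0,0,0,0.5,0.4,35,0.4],[0,0,0,0.5,0.4,35,0.4]],
])

```text
time: 7.38
position: [0.3753, 0.2227, 0.0028]
orientation: [-0.0, 0.831, -0.556, -0.001]
wrist_force: [-1.0, -0.4, -0.1]
finger_gap: 0.0368
```

Run:
```python
from go import *
plan([.3755,.2228,.003],tool([0,0,-1],yaw(-67.6)))
cv2.imwrite("pics/w6.png",camera("wrist")[:,:,::-1])
cv2.imwrite("pics/d6.png",camera("side")[:,:,::-1])
crop("pics/w6.png",200,110,160,170,3.5,"pics/w6c.png")
crop("pics/d6.png",210,190,80,80,7,"pics/d6c.png")
```

```text
t 7.38 pos [0.3753 0.2227 0.0028] gap 0.0368 F [-1.  -0.4 -0.1] j [-0.99  0.47  0.44  2.25 -0.42  0.5  -1.4 ]
rotvec [ 0.0002  0.0014 -0.0002] deg 0.1 shift [-0.  -0.2 -0.2]
rows 0.01
1 [0.0002, 0.0014, -0.0002] [-0.0, -0.2, -0.2]
```

View pics/w6c.png

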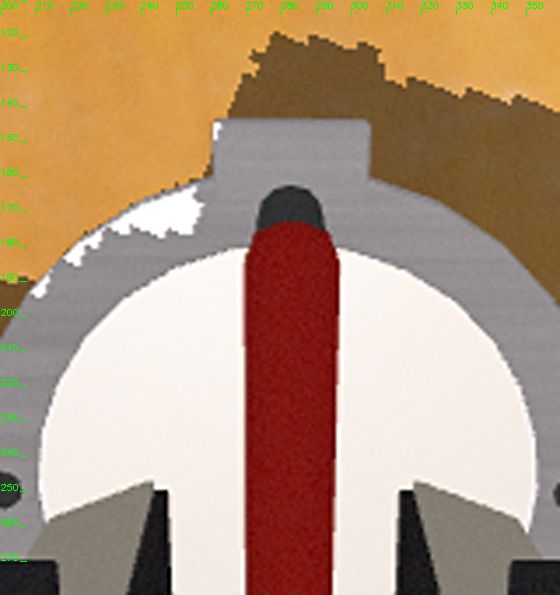

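View pics/d6c.png

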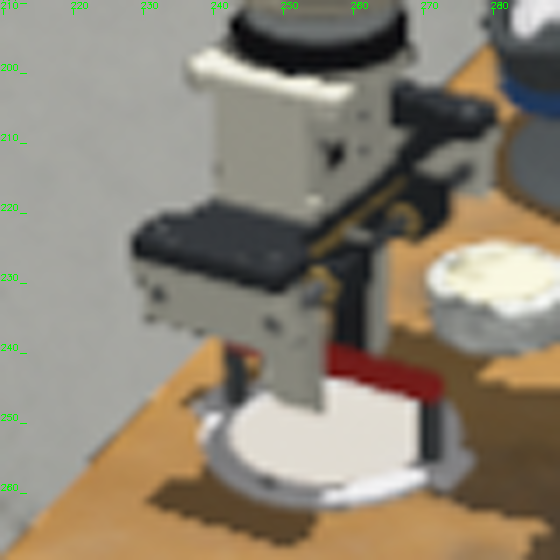

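step_arm([
  [[0,0,0,0,0,0,0.05],[0,0,0,0,0,0,0.05],[0,0,0,0,0,0,0.05],[0,0,0,0,0,0,0.05],[0,0,0,0,0,0,0.05]],
], squeeze=35)

```text
time: 8.1
position: [0.3757, 0.223, 0.0035]
orientation: [-0.001, 0.831, -0.556, -0.001]
wrist_force: [-0.8, -0.4, 5.5]
finger_gap: 0.0129
```

step_arm([
  [[0,0,0,0,0,0,0.05],[0,0,0,0,0,0,0.05],[0,0,0,0,0,-10,0.05],[0,0,0,0,0,-30,0.05]],
])

```text
time: 8.6
position: [0.3751, 0.2224, 0.0337]
orientation: [0.0, 0.831, -0.556, -0.001]
wrist_force: [-0.2, -0.7, -1.2]
finger_gap: 0.0127
```

Run:
```python
from go import *
s,R,p=cur();print(p,s['finger_gap'],s['wrist_force'],s['joint_positions'].round(2))
pc=camera_params("wrist")
np.savez("grab.npz",R=R.as_matrix(),p=p)
cv2.imwrite("pics/w7.png",camera("wrist")[:,:,::-1])
crop("pics/w7.png",200,110,160,170,3.5,"pics/w7c.png")
cv2.imwrite("pics/d7.png",camera("side")[:,:,::-1])
crop("pics/d7.png",210,180,80,80,7,"pics/d7c.png")
```

```text
[0.37506927 0.22235073 0.03365757] 0.012707459249731443 [-0.22537417 -0.67768852 -1.1814967 ] [-1.05  0.41  0.5   2.23 -0.36  0.58 -1.45]
```

View pics/w7c.png

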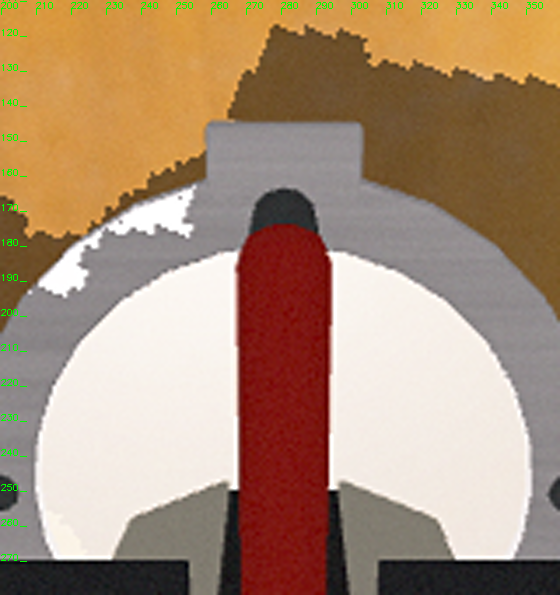

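View pics/d7c.png

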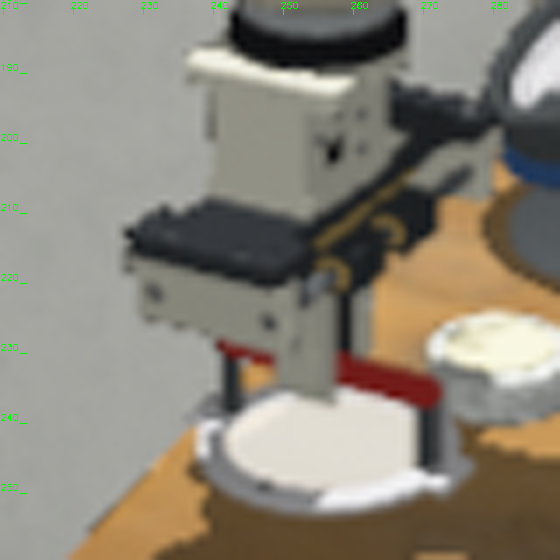

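Run:
```python
from go import *
crop("pics/w7.png",180,230,200,40,4,"pics/w7d.png")
p=camera_params("wrist");s,R,pp=cur()
def tl(u,v,zt):
    o,dd=ray(p,u,v);o=R.inv().apply(o-pp);dd=R.inv().apply(dd);return (o+dd*(zt-o[2])/dd[2])*1000
z0=.003
for n,u,v,h in [("scrL",201.4,250.6,.006),("scrR",359,250,.006),("ear",281,145,.006),("barend",280.5,174,.046)]: print(n,tl(u,v,z0-h).round(1))
```

```text
scrL [-51.2   2.7  -3. ]
scrR [49.3  2.2 -3. ]
ear [ -0.5 -63.7  -3. ]
barend [ -0.7 -55.1 -43. ]
```

View pics/w7d.png

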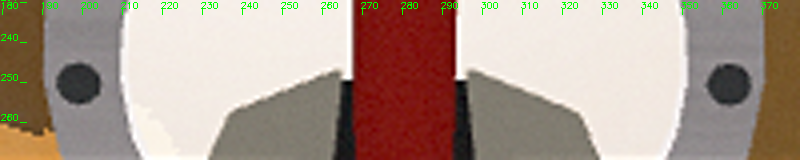

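Run:
```python
from go import *
q=[.494,-.0746,4.177,.306];R,o=frame(q);print(R.round(3))
plan(o+.17*R[:,2]+.1*R[:,0],tool(-R[:,2],R[:,1]))
```

```text
[[-0.442  0.86   0.255]
 [-0.745 -0.51   0.43 ]
 [ 0.5   -0.     0.866]]
t 8.7 pos [0.3765 0.2235 0.035 ] gap 0.0124 F [ 0.8  0.  -1.7] j [-1.05  0.41  0.5   2.23 -0.36  0.58 -1.45]
rotvec [-0.5091  0.1702 -0.6292] deg 47.4 shift [ 320.6    5.3 -278.1]
rows 6.79
1 [-0.075, 0.0251, -0.0927] [47.2, 0.8, -41.0]
2 [-0.1499, 0.0501, -0.1853] [94.4, 1.6, -81.9]
3 [-0.2249, 0.0752, -0.278] [141.6, 2.4, -122.9]
4 [-0.2999, 0.1002, -0.3706] [188.8, 3.1, -163.8]
5 [-0.3748, 0.1253, -0.4633] [236.0, 3.9, -204.8]
6 [-0.4498, 0.1504, -0.5559] [283.2, 4.7, -245.7]
7 [-0.5091, 0.1702, -0.6292] [320.6, 5.3, -278.1]
```

step_arm([
  [[0,0,0,0,0,-50,0.05],[-0.03,0.01,-0.05,10,0,-100,0.05],[-0.1,0.03,-0.13,40,1,-150,0.05],[-0.17,0.06,-0.21,80,2,-190,0.05],[-0.24,0.08,-0.3,125,3,-225,0.05]],
])

```text
time: 9.32
position: [0.4212, 0.1056, 0.2609]
orientation: [0.119, 0.899, -0.42, -0.034]
wrist_force: [1.9, -0.1, -2.5]
finger_gap: 0.0127
```

Run:
```python
from go import *
q=[.494,-.0746,4.177,.306];R,o=frame(q)
plan(o+.17*R[:,2]+.1*R[:,0],tool(-R[:,2],R[:,1]))
```

```text
t 9.32 pos [0.4212 0.1056 0.2609] gap 0.0127 F [ 1.9 -0.1 -2.5] j [-1.    0.24  0.68  1.8  -0.02  1.37 -1.19]
rotvec [-0.2687  0.0887 -0.3247] deg 24.7 shift [187.   71.1 -27.4]
rows 3.23
1 [-0.0831, 0.0274, -0.1005] [57.9, 22.0, -8.5]
2 [-0.1663, 0.0549, -0.2009] [115.8, 44.0, -17.0]
3 [-0.2494, 0.0823, -0.3014] [173.6, 66.0, -25.4]
4 [-0.2687, 0.0887, -0.3247] [187.0, 71.1, -27.4]
```

step_arm([
  [[-0.06,0.02,-0.07,45,17,-6,0.05],[-0.12,0.04,-0.145,90,34,-13,0.05],[-0.19,0.06,-0.22,135,51,-20,0.05],[-0.24,0.08,-0.29,170,64,-25,0.05],[-0.269,0.089,-0.325,187,71,-27,0.05]],
])

```text
time: 9.95
position: [0.4936, -0.0773, 0.3114]
orientation: [0.25, 0.931, -0.255, -0.069]
wrist_force: [-0.6, 0.2, -1.7]
finger_gap: 0.0129
```

step_arm([
  [[0,0,0,0,0,0,0.05],[0,0,0,0,0,0,0.05]],
])

```text
time: 10.2
position: [0.4933, -0.0765, 0.3107]
orientation: [0.25, 0.932, -0.255, -0.069]
wrist_force: [0.3, -0.2, -2.4]
finger_gap: 0.0124
```

Run:
```python
from go import *
q=[.494,-.0746,4.177,.306];R,o=frame(q)
plan(o+.17*R[:,2]+.1*R[:,0],tool(-R[:,2],R[:,1]))
import pickle
pickle.dump(camera_params("wrist"),open("w8.pkl","wb"))
cv2.imwrite("pics/w8.png",camera("wrist")[:,:,::-1])
cv2.imwrite("pics/c8.png",camera("scene")[:,:,::-1])
```

```text
t 10.2 pos [ 0.4933 -0.0765  0.3107] gap 0.0124 F [ 0.3 -0.2 -2.4] j [-0.72  0.4   0.7   1.59  0.18  1.53 -0.6 ]
rotvec [0.0012 0.001  0.0015] deg 0.1 shift [-0.4  0.4 -1.5]
rows 0.03
1 [0.0012, 0.001, 0.0015] [-0.4, 0.4, -1.5]
```

View pics/w8.png

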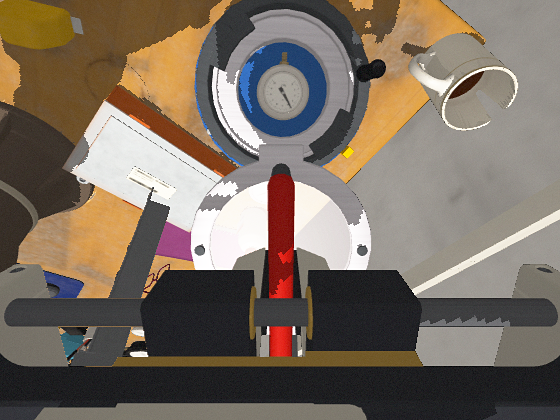

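View pics/c8.png

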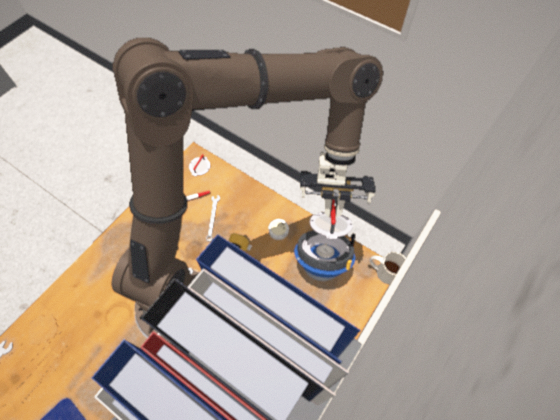

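```bash
cat > ov.py <<'E'
from go import *
import pickle,sys
def overlay(img,p,q,out,x0,y0,w,h,f=4):
    im=cv2.resize(cv2.imread(img),None,fx=f,fy=f,interpolation=cv2.INTER_CUBIC)
    for P,col in ((pt(q,.088,T,.014),(0,255,0)),(pt(q,.049,T,0),(0,0,255)),(pt(q,.069,T,.005),(255,0,255))):
        cv2.polylines(im,[((proj(p,P)+.5)*f).astype(int)],True,col,1)
    for P in (knob(q,.058),knob(q,.014),mark(q)):
        cv2.circle(im,tuple(((proj(p,P)[0]+.5)*f).astype(int)),3,(255,255,0),-1)
    for s in (0,np.pi):
        for e in (-23*d,0,23*d):
            cv2.circle(im,tuple(((proj(p,pt(q,.061,120*d-q[3]-51*d+s+e,.014))[0]+.5)*f).astype(int)),3,(0,255,255),-1)
    im=im[y0*f:(y0+h)*f,x0*f:(x0+w)*f].copy()
    for u in range((x0+9)//10*10,x0+w,10): cv2.putText(im,str(u),(int((u-x0)*f),8),0,.3,(0,255,0),1)
    for v in range((y0+9)//10*10,y0+h,10): cv2.putText(im,str(v),(0,int((v-y0)*f)),0,.3,(0,255,0),1)
    cv2.imwrite(out,im)
E
python3 - <<'E'
from ov import *
q=[.494,-.0746,4.177,.306];p=pickle.load(open("w8.pkl","rb"))
overlay("pics/w8.png",p,q,"pics/o8.png",185,0,210,180,3.8 and 3)
crop("pics/w8.png",185,0,210,180,3,"pics/w8c.png")
E
```

```text
(no output)
```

View pics/o8.png

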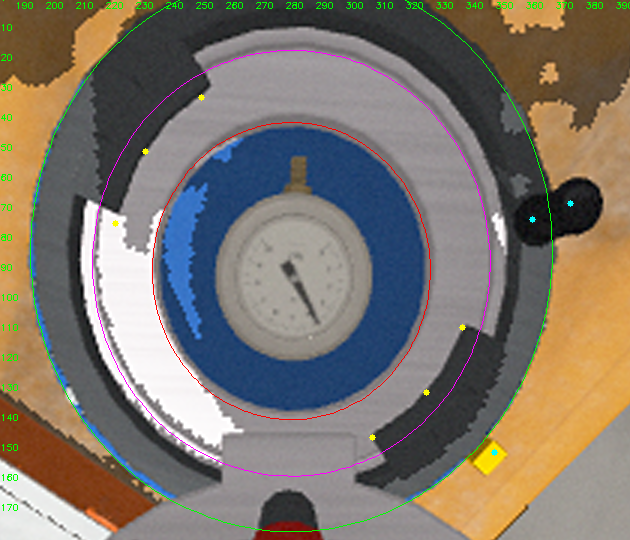

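View pics/w8c.png

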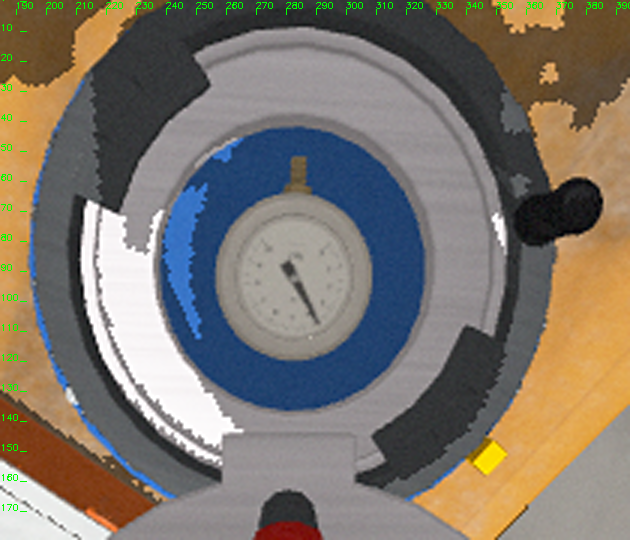

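Run:
```python
from ov import *
p=pickle.load(open("w8.pkl","rb"));ps,pd=camera_params("scene"),camera_params("side")
def res(q):
    r=[]
    L=lambda e,s:proj(p,pt(q,.061,120*d-q[3]-51*d+s+e,.014))[0]
    r+=list(proj(p,mark(q))[0]-[347.5,152.3])
    r+=list(proj(p,knob(q,.058))[0]-[377.5,67])
    r+=list(proj(p,knob(q,.014))[0]-[363,75])
    r+=list(L(23*d,np.pi)*0)
    for e,s,g in ((23*d,0,(338.8,108.3)),(-23*d,0,(308.3,145)),(-23*d,np.pi,(254.5,28.5))): r+=list(L(e,s)-np.array(g))
    c=proj(p,pt(q,.049,T,0));r+=[c[:,0].min()-236.2,c[:,0].max()-326.5,c[:,1].min()-40,c[:,1].max()-138]
    c=proj(p,pt(q,.069,T,.005));r+=[c[:,0].min()-214,c[:,0].max()-351]
    c=proj(p,pt(q,.088,T,.014));r+=[c[:,0].min()-196,c[:,0].max()-369.5]
    r+=list(.4*(proj(ps,mark(q))[0]-[349.5,260.5]))
    r+=list(.4*(proj(pd,mark(q))[0]-[309.5,167.2]))
    r+=list(.4*(proj(ps,knob(q,.058))[0]-[352.3,234]))
    r+=list(.4*(proj(pd,knob(q,.058))[0]-[286.5,168]))
    return np.array(r)
o=least_squares(res,[.494,-.0746,4.177,.306],loss='soft_l1');print(o.x,o.cost);print(res(o.x).round(1))
overlay("pics/w8.png",p,o.x,"pics/o8b.png",185,0,210,180,3)
```

```text
[ 0.49560474 -0.07366456  4.12356101  0.28726287] 7.459228508740177
[-0.1 -0.3 -0.2  1.7  0.2 -1.2  0.   0.   0.3  0.5  0.2 -0.4 -0.2  0.5
 -0.4  2.3 -1.4  0.2  1.8 -2.2 -0.9  0.1 -0.2  0.3  0.6  0.2  0.5  0.1
  0.1 -0.1]
```

View pics/o8b.png

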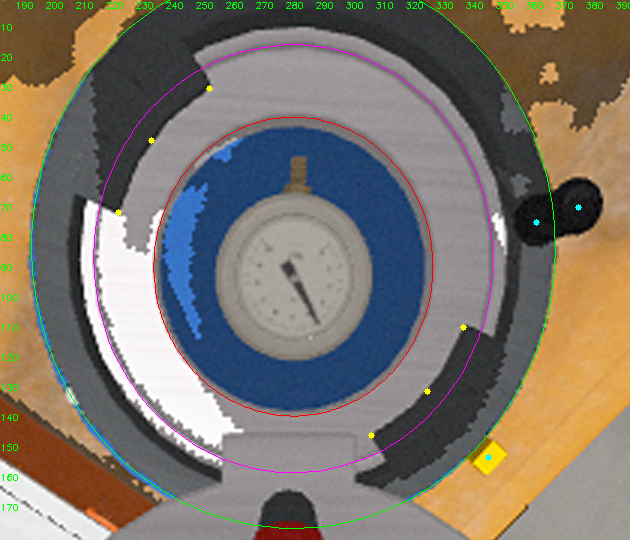

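```bash
cat > place.py <<'E'
from ov import *
Q=[.4956,-.0737,4.1236,.287]
c=np.array([-.0005,.002,.0033])
def go(h,dx=0,dy=0):
    R,o=frame(Q);Rt=tool(-R[:,2],R[:,1])
    plan(o+h*R[:,2]+dx*R[:,0]+dy*R[:,1]-Rt@c,Rt)
E
python3 -c "
from place import *
go(.03)"
```

```text
t 10.3 pos [ 0.4934 -0.0764  0.311 ] gap 0.0125 F [-0.5 -0.  -2.2] j [-0.72  0.4   0.7   1.59  0.18  1.53 -0.6 ]
rotvec [ 0.0011 -0.0264  0.0483] deg 3.2 shift [   2.3 -103.1  134.7]
rows 2.71
1 [0.0004, -0.0097, 0.0178] [0.8, -38.0, 49.6]
2 [0.0008, -0.0195, 0.0356] [1.7, -76.0, 99.2]
3 [0.0011, -0.0264, 0.0483] [2.3, -103.1, 134.7]
```

step_arm([
  [[0,-0.013,0.024,1,-50,20,0.05],[0,-0.026,0.048,2.3,-95,50,0.05],[0,-0.026,0.048,2.3,-103,85,0.05],[0,-0.026,0.048,2.3,-103,115,0.05],[0,-0.026,0.048,2.3,-103,135,0.05]],
])

```text
time: 10.92
position: [0.5052, -0.0586, 0.1414]
orientation: [0.248, 0.924, -0.28, -0.076]
wrist_force: [0.5, 0.5, -2.8]
finger_gap: 0.0128
```

step_arm([
  [[0,0,0,0,0,0,0.05]],
])

```text
time: 11.05
position: [0.5041, -0.0585, 0.1408]
orientation: [0.249, 0.924, -0.28, -0.076]
wrist_force: [-0.4, -1.1, -0.4]
finger_gap: 0.0126
```

Run:
```python
from place import *
go(.02)
for n in("wrist","scene","side"): cv2.imwrite(f"pics/{n}9.png",camera(n)[:,:,::-1])
crop("pics/scene9.png",280,200,120,90,6,"pics/c9.png");crop("pics/side9.png",260,150,80,70,8,"pics/d9.png")
```

```text
t 11.05 pos [ 0.5041 -0.0585  0.1408] gap 0.0126 F [-0.4 -1.1 -0.4] j [-0.68  0.61  0.64  1.74  0.06  1.23 -0.68]
rotvec [0.0028 0.0017 0.0013] deg 0.2 shift [1.9 0.1 7.7]
rows 0.13
1 [0.0028, 0.0017, 0.0013] [1.9, 0.1, 7.7]
```

View pics/wrist9.png

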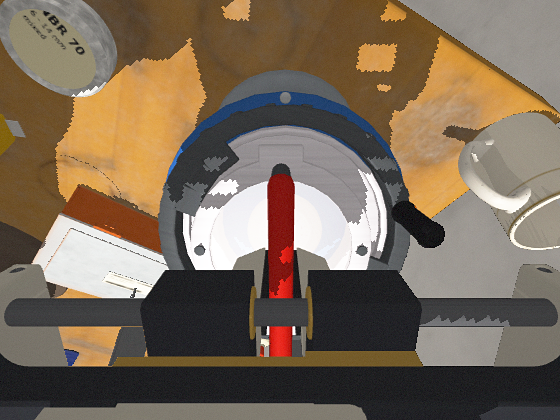

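View pics/c9.png

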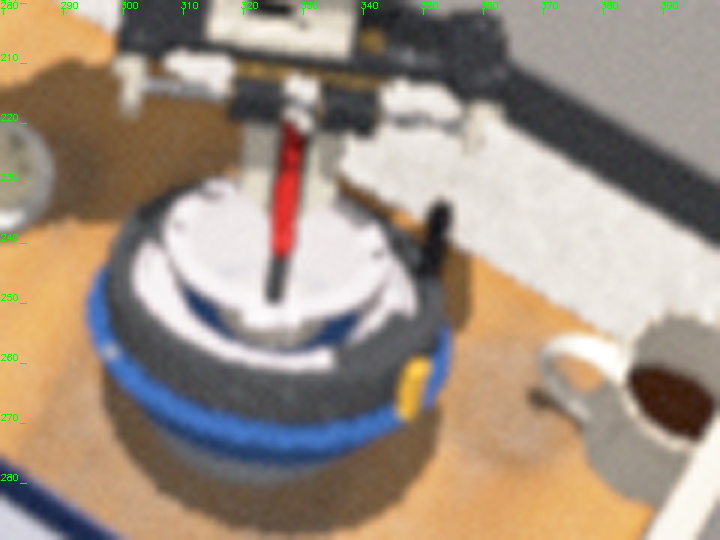

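View pics/d9.png

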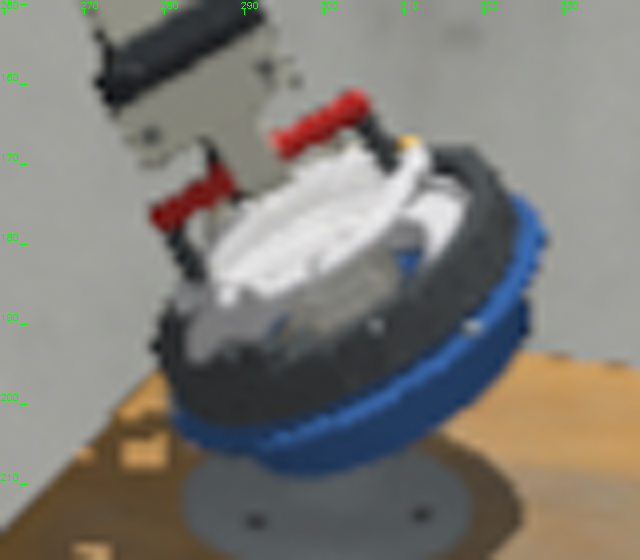

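Run:
```python
from place import *
p=camera_params("wrist");R,o=frame(Q);s,Rc,pp=cur()
f=4;im=cv2.resize(cv2.imread("pics/wrist9.png"),None,fx=f,fy=f,interpolation=cv2.INTER_CUBIC)
def pl(P,col): cv2.polylines(im,[((proj(p,P)+.5)*f).astype(int)],True,col,1)
pl(pt(Q,.088,T,.014),(0,255,0));pl(pt(Q,.069,T,.005),(255,0,255));pl(pt(Q,.094,np.array([51*d]),.013),(0,0,255))
pl(np.concatenate([knob(Q,.058),knob(Q,.014)]),(0,255,255))
# cover ring top in tool
Cc=np.stack([.058*np.cos(T),.058*np.sin(T),np.full(T.shape,-.006)],-1)+c
pl(Rc.apply(Cc)+pp,(255,255,0))
cv2.imwrite("pics/o9.png",im[60*f:260*f,150*f:460*f][::2,::2])
```

```text
(no output)
```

View pics/o9.png

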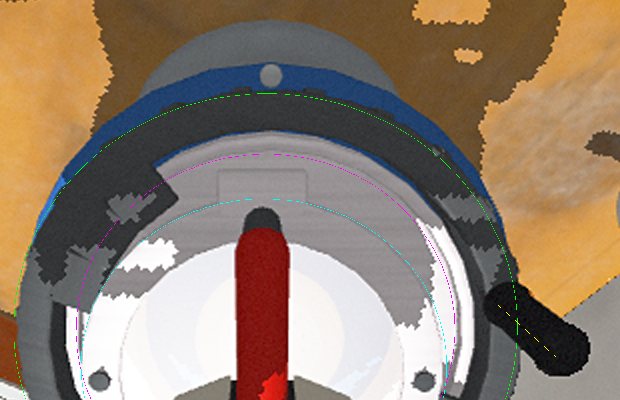

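step_arm([
  [[0.002,0.002,0.001,1.5,0,4,0.05],[0.002,0.002,0.001,2.5,0,9,0.05],[0.002,0.002,0.001,2.5,0,14,0.05],[0.002,0.002,0.001,2.5,0,18,0.05],[0.002,0.002,0.001,2.5,0,20,0.05]],
])

```text
time: 11.82
position: [0.5023, -0.0676, 0.1244]
orientation: [0.247, 0.925, -0.28, -0.074]
wrist_force: [-0.2, 0.4, -2.1]
finger_gap: 0.0126
```

Run:
```python
from place import *
go(0)
cv2.imwrite("pics/wrist10.png",camera("wrist")[:,:,::-1])
crop("pics/wrist10.png",150,60,250,210,3,"pics/w10c.png")
```

```text
t 11.82 pos [ 0.5023 -0.0676  0.1244] gap 0.0126 F [-0.2  0.4 -2.1] j [-0.66  0.62  0.64  1.77  0.06  1.18 -0.68]
rotvec [-0.0013 -0.0025  0.0005] deg 0.2 shift [-1.7  0.9  9.2]
rows 0.15
1 [-0.0013, -0.0025, 0.0005] [-1.7, 0.9, 9.2]
```

View pics/w10c.png

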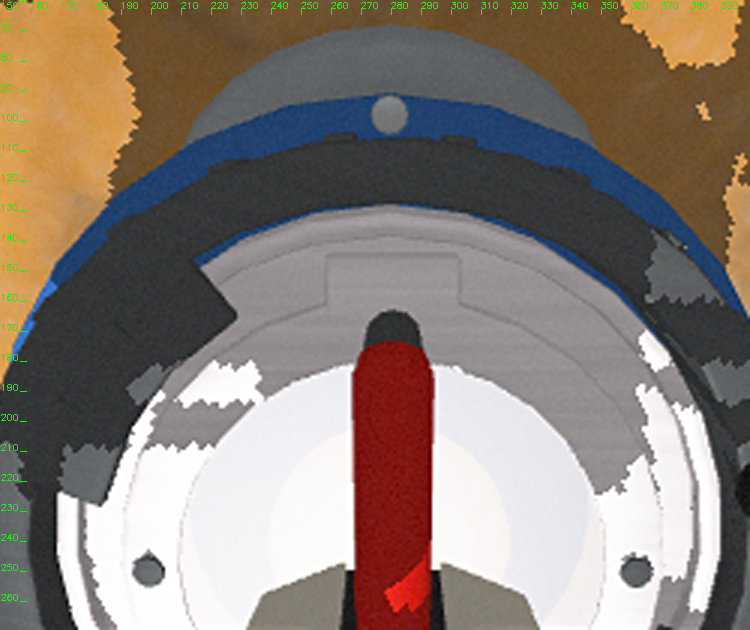

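step_arm([
  [[0,-0.002,0,-1.5,0.5,2,0.05],[0,-0.002,0,-1.5,0.7,4,0.05],[0,-0.002,0,-1.5,0.7,6,0.05],[0,-0.002,0,-1.5,0.7,7.5,0.05]],
])

```text
time: 12.38
position: [0.4985, -0.0705, 0.1181]
orientation: [0.247, 0.925, -0.28, -0.075]
wrist_force: [-0.6, -0.3, -2.1]
finger_gap: 0.0129
```

Run:
```python
from place import *
go(0)
```

```text
t 12.38 pos [ 0.4985 -0.0705  0.1181] gap 0.0129 F [-0.6 -0.3 -2.1] j [-0.66  0.62  0.64  1.78  0.06  1.16 -0.68]
rotvec [-0.0012 -0.0004  0.0005] deg 0.1 shift [-0.2  0.2  1.5]
rows 0.02
1 [-0.0012, -0.0004, 0.0005] [-0.2, 0.2, 1.5]
```

step_arm([
  [[0,0,0,0,0.2,1,0.05],[0,0,0,0,0.2,1.5,0.05],[0,0,0,0,0.2,2,0.05],[0,0,0,0,0.2,2.5,0.05]],
])

```text
time: 12.88
position: [0.4984, -0.0708, 0.1175]
orientation: [0.247, 0.925, -0.28, -0.074]
wrist_force: [-2.5, 10.3, 21.2]
finger_gap: 0.0128
```

Run:
```python
from place import *
go(0)
cv2.imwrite("pics/wrist11.png",camera("wrist")[:,:,::-1])
cv2.imwrite("pics/side11.png",camera("side")[:,:,::-1])
crop("pics/wrist11.png",150,60,250,210,3,"pics/w11c.png")
crop("pics/side11.png",260,150,80,70,8,"pics/d11.png")
```

```text
t 12.88 pos [ 0.4984 -0.0708  0.1175] gap 0.0128 F [-2.5 10.3 21.2] j [-0.66  0.62  0.64  1.79  0.06  1.16 -0.68]
rotvec [-0.0025 -0.001   0.0008] deg 0.2 shift [-0.2  0.2  0.9]
rows 0.01
1 [-0.0025, -0.001, 0.0008] [-0.2, 0.2, 0.9]
```

View pics/w11c.png

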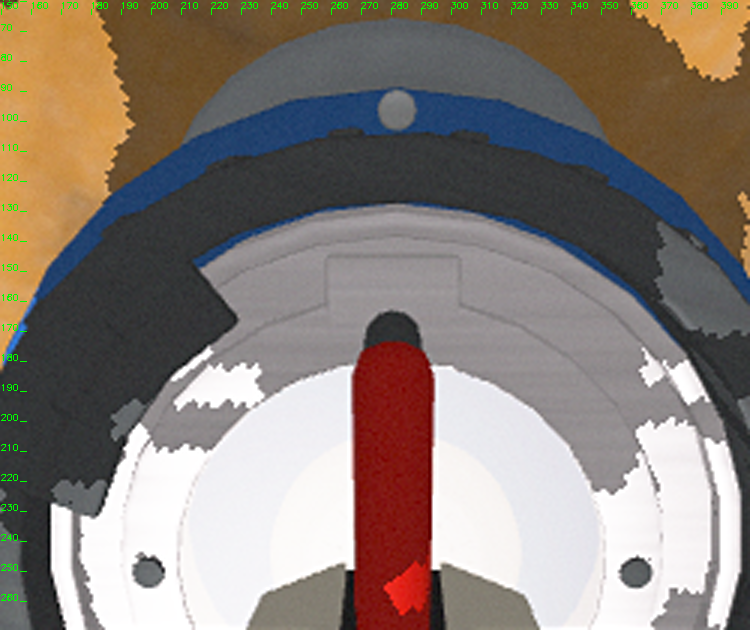

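View pics/d11.png

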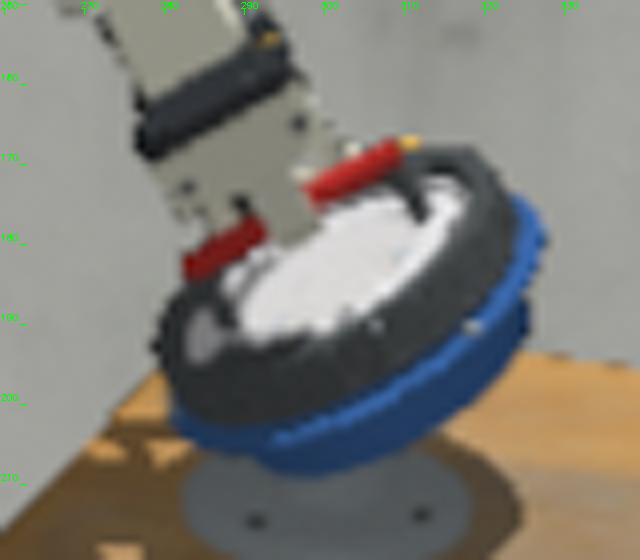

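step_arm([
  [[0,0,0,0,0,-0.3,0.05],[0,0,0,0,0,-0.3,0.35],[0,0,0,0,0,-0.3,0.35],[0,0,0,0,0,-0.3,0.35],[0,0,0,0,0,-0.3,0.35]],
])

```text
time: 13.6
position: [0.4984, -0.0708, 0.1177]
orientation: [0.247, 0.925, -0.28, -0.074]
wrist_force: [0.5, 0.5, -0.4]
finger_gap: 0.0321
```

Run:
```python
from place import *
go(0)
cv2.imwrite("pics/wrist12.png",camera("wrist")[:,:,::-1])
crop("pics/wrist12.png",150,60,250,210,3,"pics/w12c.png")
```

```text
t 13.6 pos [ 0.4984 -0.0708  0.1177] gap 0.0321 F [ 0.5  0.5 -0.4] j [-0.66  0.62  0.64  1.79  0.06  1.16 -0.68]
rotvec [-0.0023 -0.0009  0.0008] deg 0.1 shift [-0.2  0.1  1.1]
rows 0.02
1 [-0.0023, -0.0009, 0.0008] [-0.2, 0.1, 1.1]
```

View pics/w12c.png

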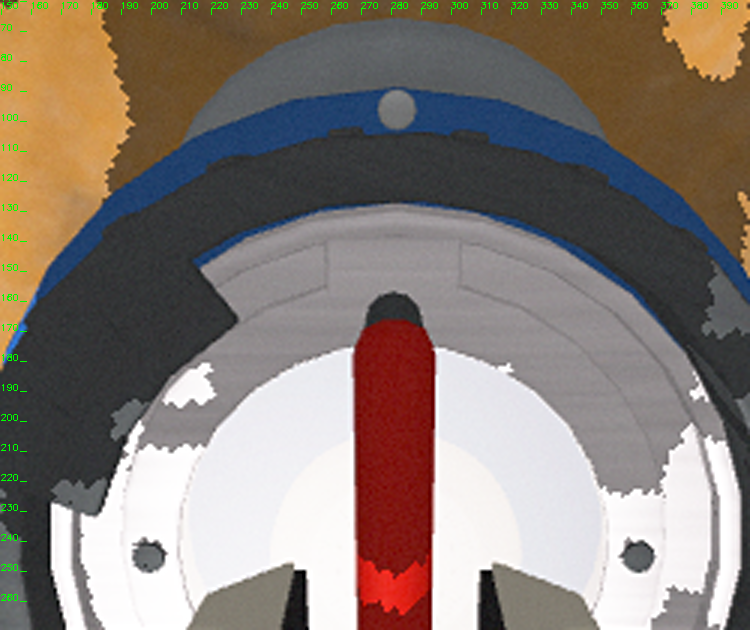

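step_arm([
  [[0,0,0,0,0,-5,0.4],[0,0,0,0,0,-20,0.5],[0,0,0,0,0,-50,0.5],[0,0,0,0,0,-80,0.5],[0,0,0,0,0,-90,0.5]],
])

```text
time: 14.28
position: [0.5248, -0.0323, 0.1975]
orientation: [0.246, 0.925, -0.28, -0.073]
wrist_force: [0.1, -0.2, -0.9]
finger_gap: 0.0458
```

Run:
```python
from place import *
R,o=frame(Q)
t=120*d-Q[3]
plan(o+R@np.array([.082*np.cos(t),.082*np.sin(t),.075]),tool(-R[:,2],R[:,1]))
p=camera_params("wrist");pickle.dump(p,open("w13.pkl","wb"))
cv2.imwrite("pics/w13.png",camera("wrist")[:,:,::-1])
cv2.imwrite("pics/d13.png",camera("side")[:,:,::-1])
crop("pics/d13.png",260,150,80,70,8,"pics/d13c.png")
overlay("pics/w13.png",p,Q,"pics/o13.png",170,40,240,200,3)
```

```text
t 14.28 pos [ 0.5248 -0.0323  0.1975] gap 0.0458 F [ 0.1 -0.2 -0.9] j [-0.7   0.58  0.65  1.63  0.07  1.37 -0.69]
rotvec [-0.0049 -0.0033  0.0011] deg 0.3 shift [ 78.4 -16.4  22.1]
rows 1.33
1 [-0.0037, -0.0025, 0.0008] [59.0, -12.3, 16.6]
2 [-0.0049, -0.0033, 0.0011] [78.4, -16.4, 22.1]
```

View pics/o13.png

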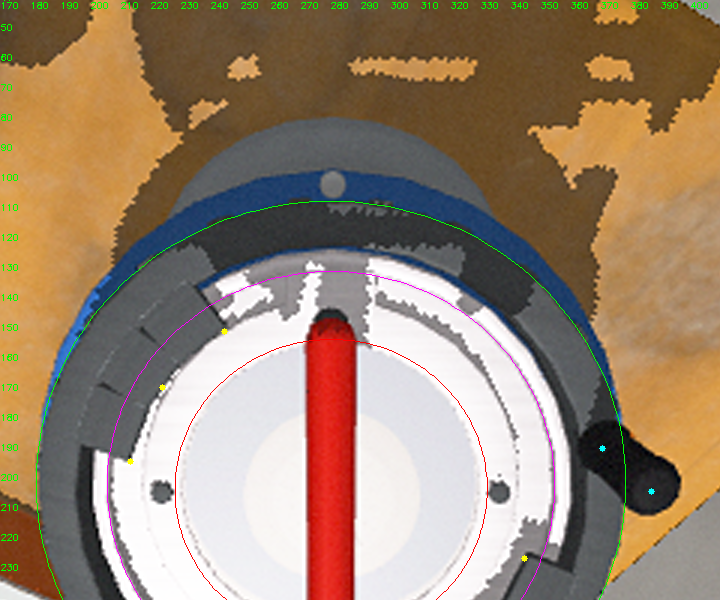

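View pics/d13c.png

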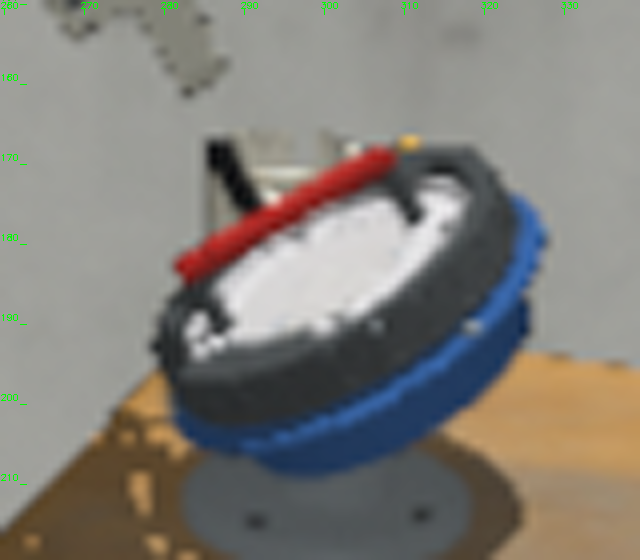

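step_arm([
  [[-0.002,-0.002,0,35,-8,5,0.5],[-0.005,-0.003,0.001,65,-14,12,0.5],[-0.005,-0.003,0.001,78,-16.5,22,0.5],[-0.005,-0.003,0.001,78.5,-16.5,22,0.5]],
])

```text
time: 14.88
position: [0.59, -0.0747, 0.168]
orientation: [0.249, 0.924, -0.281, -0.077]
wrist_force: [-0.6, -0.1, -0.1]
finger_gap: 0.0461
```

Run:
```python
from place import *
R,o=frame(Q)
t=120*d-Q[3]
plan(o+R@np.array([.082*np.cos(t),.082*np.sin(t),-.002]),tool(-R[:,2],R[:,1]))
p=camera_params("wrist");
print(proj(p,knob(Q,.058)),proj(p,knob(Q,.014)))
cv2.imwrite("pics/w14.png",camera("wrist")[:,:,::-1])
```

```text
t 14.88 pos [ 0.59   -0.0747  0.168 ] gap 0.0461 F [-0.6 -0.1 -0.1] j [-0.57  0.71  0.64  1.48  0.03  1.37 -0.6 ]
rotvec [ 0.0035  0.0033 -0.001 ] deg 0.3 shift [ 0.9 -1.3 73.7]
rows 1.18
1 [0.003, 0.0028, -0.0009] [0.8, -1.1, 62.5]
2 [0.0035, 0.0033, -0.001] [0.9, -1.3, 73.7]
[[282.99921131 235.39622436]] [[282.7987848  214.24164334]]
```

View pics/w14.png

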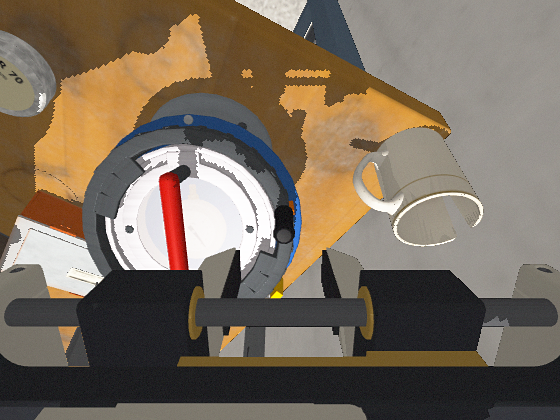

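step_arm([
  [[0.003,0.003,0,1.2,-1,20,0.5],[0.003,0.003,0,1.5,-1,40,0.5],[0.003,0.003,0,1.5,-1,60,0.5],[0.003,0.003,0,1.5,-1,73,0.5],[0.003,0.003,0,1.5,-1,73.5,0.5]],
])

```text
time: 15.55
position: [0.5704, -0.1043, 0.1044]
orientation: [0.248, 0.924, -0.28, -0.075]
wrist_force: [0.4, -0.0, 0.1]
finger_gap: 0.0459
```

Run:
```python
from place import *
R,o=frame(Q)
t=120*d-Q[3]
plan(o+R@np.array([.082*np.cos(t),.082*np.sin(t),-.002]),tool(-R[:,2],R[:,1]))
p=camera_params("wrist");
cv2.imwrite("pics/w15.png",camera("wrist")[:,:,::-1])
cv2.imwrite("pics/d15.png",camera("side")[:,:,::-1])
crop("pics/w15.png",160,120,240,180,3,"pics/w15c.png")
crop("pics/d15.png",240,130,100,90,6,"pics/d15c.png")
```

```text
t 15.55 pos [ 0.5704 -0.1043  0.1044] gap 0.0459 F [ 0.4 -0.   0.1] j [-0.54  0.74  0.62  1.61  0.03  1.2  -0.59]
rotvec [0.     0.0005 0.0001] deg 0.0 shift [0.5 0.  0.8]
rows 0.02
1 [0.0, 0.0005, 0.0001] [0.5, 0.0, 0.8]
```

View pics/w15c.png

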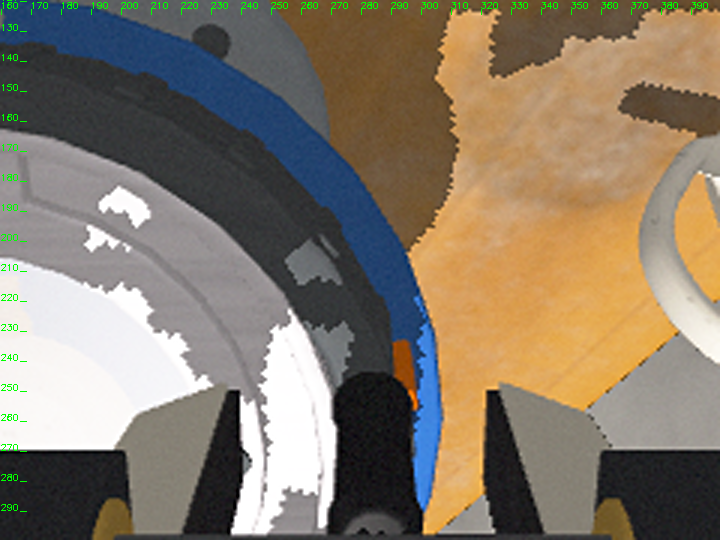

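View pics/d15c.png

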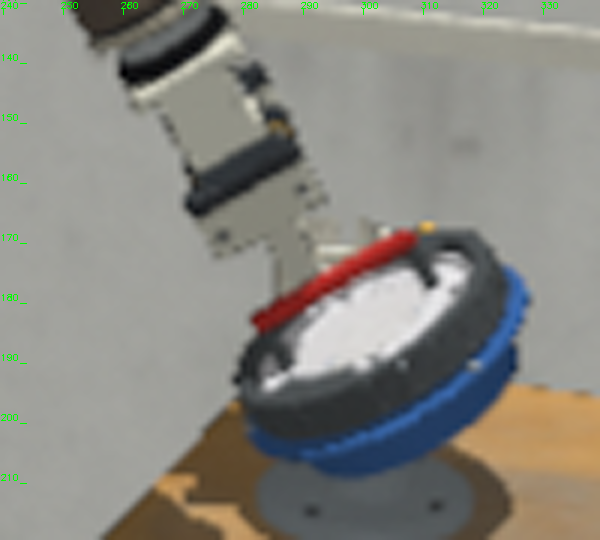

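step_arm([
  [[0,0,0,1,0,0,0.05],[0,0,0,1,0,0,0.05],[0,0,0,1,0,0,0.05],[0,0,0,1,0,0,0.05],[0,0,0,1,0,0,0.05]],
], squeeze=25)

```text
time: 16.27
position: [0.5726, -0.1046, 0.1051]
orientation: [0.247, 0.925, -0.28, -0.074]
wrist_force: [0.0, 0.1, 0.9]
finger_gap: 0.0137
```

step_arm([
  [[0,0,0,0,0,0,0.05],[0,0,0,0,0,0,0.05]],
])

```text
time: 16.52
position: [0.5726, -0.1046, 0.1051]
orientation: [0.247, 0.925, -0.28, -0.074]
wrist_force: [1.0, 0.1, 1.4]
finger_gap: 0.0139
```

```bash
cat > arc.py <<'E'
from place import *
def state():
    R,o=frame(Q);s,Rc,pp=cur();l=R.T@(pp-o);x=R.T@Rc.as_matrix()[:,0]
    print('t',s['time'],'local mm',(l*1000).round(1),'r',np.hypot(l[0],l[1]).round(4),'ang',np.degrees(np.arctan2(l[1],l[0])).round(2),'collar',(120*d-np.arctan2(l[1],l[0])).round(3),'xang',np.degrees(np.arctan2(x[1],x[0])).round(1),'gap',s['finger_gap'].round(4),'F',s['wrist_force'].round(1),'j',s['joint_positions'].round(2))
    return R,o,Rc,pp,l
def arc(step,n):
    R,o,Rc,pp,l=state()
    for i in range(1,n+1):
        rot=Ro.from_rotvec(-R[:,2]*step*i*d)
        P=o+rot.apply(pp-o);rel=Rc.inv()*(rot*Rc)
        print(i,rel.as_rotvec().round(4).tolist(),(Rc.inv().apply(P-pp)*1000).round(1).tolist())
E
python3 -c "
from arc import *
arc(5.5,5)"
```

```text
Traceback (most recent call last):
  File "arc.py", line 7, in arc
    R,o,Rc,pp,l=state()
                ~~~~~^^
  File "arc.py", line 4, in state
    print('t',s['time'],'local mm',(l*1000).round(1),'r',np.hypot(l[0],l[1]).round(4),'ang',np.degrees(np.arctan2(l[1],l[0])).round(2),'collar',(120*d-np.arctan2(l[1],l[0])).round(3),'xang',np.degrees(np.arctan2(x[1],x[0])).round(1),'gap',s['finger_gap'].round(4),'F',s['wrist_force'].round(1),'j',s['joint_positions'].round(2))
                                                                                                                                                                                                                                               ^^^^^^^^^^^^^^^^^^^^^
AttributeError: 'float' object has no attribute 'round'
```

```bash
sed -i "s/s\['finger_gap'\].round(4)/round(s['finger_gap'],4)/" arc.py; python3 -c "
from arc import *
arc(5.5,5)"
```

```text
t 16.525 local mm [-19.7  81.2  -0.1] r 0.0835 ang 103.63 collar 0.286 xang 90.0 gap 0.0139 F [1.  0.1 1.4] j [-0.54  0.74  0.63  1.6   0.03  1.2  -0.59]
1 [-0.0001, 0.0001, 0.096] [1.5, 7.9, -0.0]
2 [-0.0002, 0.0002, 0.192] [2.3, 15.9, -0.0]
3 [-0.0004, 0.0004, 0.288] [2.2, 23.9, -0.0]
4 [-0.0005, 0.0005, 0.384] [1.5, 31.8, -0.0]
5 [-0.0006, 0.0006, 0.48] [-0.1, 39.7, -0.0]
```

```bash
sed -i "s/^Q=.*/Q=[.4956+.86*.0015,-.0737-.51*.0015,4.1236,.287]/" place.py; python3 -c "
from arc import *
arc(5.5,5)"
```

```text
t 16.525 local mm [-19.6  79.7  -0.1] r 0.0821 ang 103.83 collar 0.282 xang 90.0 gap 0.0139 F [1.  0.1 1.4] j [-0.54  0.74  0.63  1.6   0.03  1.2  -0.59]
1 [-0.0001, 0.0001, 0.096] [1.5, 7.7, -0.0]
2 [-0.0002, 0.0002, 0.192] [2.3, 15.6, -0.0]
3 [-0.0004, 0.0004, 0.288] [2.3, 23.4, -0.0]
4 [-0.0005, 0.0005, 0.384] [1.5, 31.3, -0.0]
5 [-0.0006, 0.0006, 0.48] [0.1, 39.0, -0.0]
```

step_arm([
  [[0,0,0.096,1.5,7.7,0,0.05],[0,0,0.192,2.3,15.6,0,0.05],[0,0,0.288,2.3,23.4,0,0.05],[0,0,0.384,1.5,31.3,0,0.05],[0,0,0.48,0.1,39,0,0.05]],
])

```text
time: 17.15
position: [0.5539, -0.1321, 0.1243]
orientation: [0.257, 0.831, -0.493, -0.013]
wrist_force: [-0.4, 3.0, -1.1]
finger_gap: 0.0138
```

```bash
python3 -c "
from arc import *
arc(5.5,5)
cv2.imwrite('pics/w16.png',camera('wrist')[:,:,::-1])"
```

```text
t 17.15 local mm [18.7 79.4 -0.1] r 0.0815 ang 76.73 collar 0.755 xang 62.4 gap 0.0138 F [-0.4  3.  -1.1] j [-0.6   0.73  0.79  1.65 -0.04  1.18 -0.95]
1 [0.0, 0.0002, 0.096] [1.6, 7.7, -0.0]
2 [0.0, 0.0005, 0.192] [2.4, 15.4, -0.0]
3 [0.0, 0.0007, 0.288] [2.5, 23.3, -0.1]
4 [0.0001, 0.0009, 0.384] [1.8, 31.1, -0.1]
5 [0.0001, 0.0011, 0.48] [0.4, 38.8, -0.1]
```

View pics/w16.png

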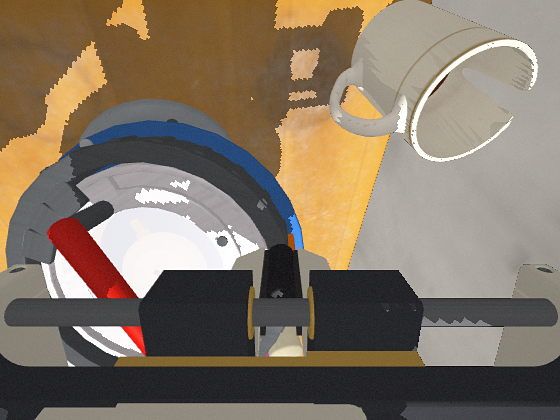

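step_arm([
  [[0,0,0.096,1.6,7.7,0,0.05],[0,0,0.192,2.4,15.4,0,0.05],[0,0,0.288,2.5,23.3,0,0.05],[0,0,0.384,1.8,31.1,0,0.05],[0,0,0.44,1,35.6,0,0.05]],
])

```text
time: 17.82
position: [0.5247, -0.1462, 0.1404]
orientation: [0.254, 0.702, -0.664, 0.044]
wrist_force: [1.6, 2.6, -1.6]
finger_gap: 0.0135
```

step_arm([
  [[0,0,0,0,0,0,0.05]],
])

```text
time: 17.95
position: [0.5244, -0.1463, 0.1406]
orientation: [0.254, 0.702, -0.664, 0.043]
wrist_force: [-1.8, -0.8, 3.0]
finger_gap: 0.0136
```

```bash
python3 -c "
from arc import *
state()
for n in('wrist','scene','side'): cv2.imwrite(f'pics/{n}17.png',camera(n)[:,:,::-1])
crop('pics/scene17.png',280,190,120,100,6,'pics/c17.png')
"
```

```text
t 17.95 local mm [51.3 62.7 -0.1] r 0.0811 ang 50.71 collar 1.209 xang 36.9 gap 0.0136 F [-1.8 -0.8  3. ] j [-0.69  0.73  0.95  1.73 -0.1   1.17 -1.28]
```

View pics/c17.png

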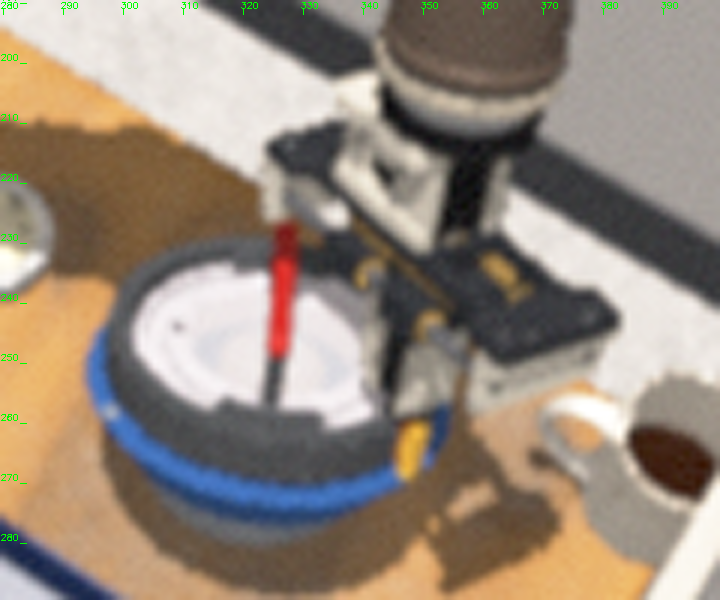

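View pics/wrist17.png

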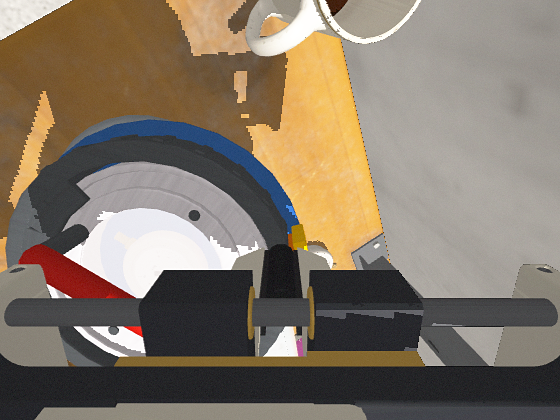

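step_arm([
  [[0,0,0,0,0,0,0.4],[0,0,0,0,0,0,0.4],[0,0,0,0,0,0,0.4],[0,0,0,0,0,0,0.4]],
])

```text
time: 18.6
position: [0.5245, -0.1463, 0.1405]
orientation: [0.254, 0.702, -0.664, 0.043]
wrist_force: [-0.0, -0.1, -0.5]
finger_gap: 0.0364
```

step_arm([
  [[0,0,0,0,0,-20,0.4],[0,0,0,0,0,-45,0.4],[0,0,0,0,0,-80,0.4],[0,0,0,0,0,-120,0.4],[0,0,0,0,0,-150,0.4]],
])

```text
time: 19.23
position: [0.5667, -0.0835, 0.2719]
orientation: [0.254, 0.702, -0.664, 0.044]
wrist_force: [-0.2, -0.0, -0.8]
finger_gap: 0.0371
```

```bash
python3 -c "
from arc import *
R,o,Rc,pp,l=state()
t=95*d
plan(o+R@np.array([.10,0,.17]),tool(-R[:,2],R[:,1]))
for n in('wrist','scene','side'): cv2.imwrite(f'pics/{n}18.png',camera(n)[:,:,::-1])
crop('pics/scene18.png',280,190,120,100,6,'pics/c18.png')
"
```

```text
t 19.225 local mm [ 51.4  63.1 151.5] r 0.0814 ang 50.83 collar 1.207 xang 37.0 gap 0.0371 F [-0.2 -0.  -0.8] j [-0.75  0.67  0.99  1.45 -0.07  1.51 -1.31]
t 19.23 pos [ 0.5667 -0.0835  0.2719] gap 0.0371 F [-0.2 -0.  -0.8] j [-0.75  0.67  0.99  1.45 -0.07  1.51 -1.31]
rotvec [-2.900e-03  6.000e-04 -9.258e-01] deg 53.0 shift [  0.9  79.6 -18.7]
rows 4.96
1 [-0.0006, 0.0001, -0.1867] [0.2, 16.1, -3.8]
2 [-0.0012, 0.0003, -0.3735] [0.4, 32.1, -7.5]
3 [-0.0017, 0.0004, -0.5602] [0.5, 48.2, -11.3]
4 [-0.0023, 0.0005, -0.747] [0.7, 64.2, -15.1]
5 [-0.0029, 0.0006, -0.9258] [0.9, 79.6, -18.7]
```

View pics/c18.png

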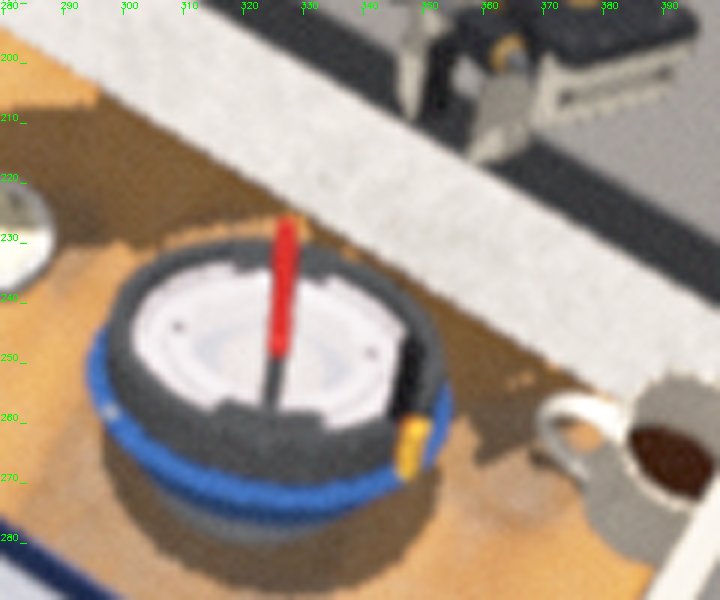

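View pics/wrist18.png

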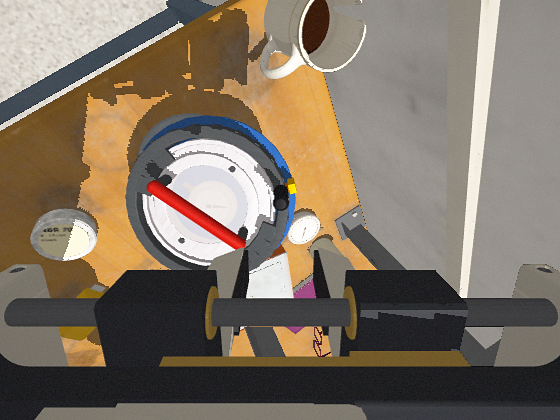

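```bash
python3 -c "
from arc import *
p=camera_params('wrist');q=list(Q);q[3]=1.2
overlay('pics/wrist18.png',p,q,'pics/o18.png',120,100,190,170,4)
for a in(1.1,1.2,1.3):
  q[3]=a;print(a,proj(p,knob(q,.058)),proj(p,knob(q,.014)),proj(camera_params('scene'),knob(q,.058)))
"
```

```text
1.1 [[278.55094059 194.5631052 ]] [[278.85437549 183.61785349]] [[350.61977722 246.23229192]]
1.2 [[281.16889887 202.72936873]] [[281.13802822 190.82814176]] [[349.0115547  247.35932876]]
1.3 [[282.89335072 210.96475481]] [[282.64558844 198.11513746]] [[347.17131128 248.35989871]]
```

View pics/o18.png

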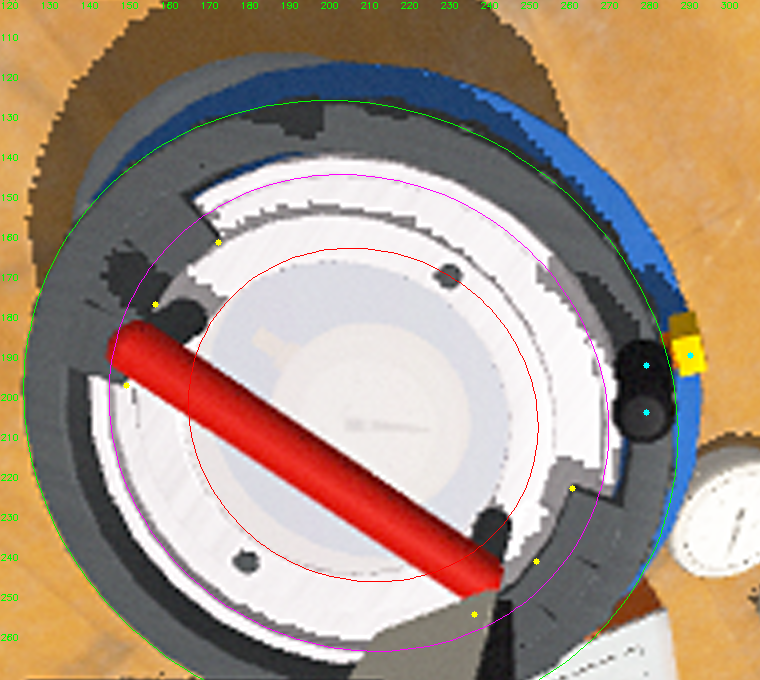

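```bash
python3 -c "
from workcell import *
print(observe()['wrist_force']);print(hand_in())"
```

```text
[ 0.28527088 -0.17251664 -1.28560949]
the job is handed in; nothing more can be done
None
```

The cover is in the pot's mouth with its bar running up and down the slope. The collar is turned to the yellow mark, and I handed the job in at about 19.5 s.

**Cover:** I gripped the larger cover by its bar, lowered it to contact (about 23 N) and opened the fingers. It then slid about 3 mm down the slope to the lip, inside the 8 mm allowed. The last pictures show the cover in the mouth with its ears under the lugs; I checked this by eye, without measuring its height or tilt.

**Collar:** I turned it by the knob from about 0.29 rad. The tool position gave 1.21 rad at the end. The wrist picture agreed: the knob was within about 1 px of where 1.20 should put it.

**Disagreements and failed attempts:**
- **Finger length:** the fingertips sat about 24 mm short of the stated TCP. Two early grasps missed because of it: the first closed on nothing, and the second shut on top of the bar and pressed it with 27 N. I went 20–25 mm lower after that and the grips held.
- **Seat centre:** my seat centre was about 1.5 mm off across the slope when compared with the gripped knob, and I corrected it before turning. The radius still read 81.1–81.5 mm during the turn instead of 82.
- **Slope direction:** the fit only worked with the slope rising towards the robot, so that the seat leans away from it. I read "leaning left and back to the robot" that way, and the seating bore it out.

**Bystanders:** the arm never worked near the tin or the white gauge, and both look in place in the last wrist picture. I did not measure how far either had moved.

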